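# Load the light-soak stand

## Robot

A 7-joint arm with a two-finger parallel gripper is mounted at the origin on a cart in front of the work surface, level with it; the furniture and walls round the work are solid. World frame = base frame: x ahead of the robot, y to its left, z up, the work surface at z = 0. Lengths are in m, angles in rad, forces in N, time in s.
With the tool pointing down it reaches from about 0.35 to 0.9 m from the base axis. Payload 8.1 kg.
Tool frame: the origin (TCP) lies between the finger pads; the fingertips stand manip.tcp_to_tips ahead of it and the grasp point (between the pads) lies 5 mm behind it (manip.tcp_to_tips is the distance from the TCP to the fingertips, in m); z points along the fingers, y is the direction in which the jaws open and shut (so a half turn about z gives the same grasp; the last joint's range is limited). The gripper opens to 85 mm and grips with 20 to 120 N. Pads are 22 mm wide; open, the fingers measure 114 mm over their backs; the gripper's body (76 mm by 85 mm) begins 54 mm behind the grasp point. The pads swing forward as they close: fully open they stand 13 mm farther back than shut.
Start: joints at [-0.103, 0.434, 0.025, 1.573, -0.012, 1.134, -0.075], TCP at [0.625, -0, 0.245] pointing down, gripper open.
Joint ranges: [-2.62, 2.62], [-0.44, 2.09], [-1.27, 1.32], [0.08, 2.57], [-1.32, 4.46], [0.12, 2], [-2.74, 2.74]. Speed limits (rad/s): [2.22, 2.22, 3.01, 3.01, 3.14, 3.14, 3.14].

## Interface

Orientations are given as a unit quaternion [w, x, y, z].
In Python, from cell import manip gives the robot as it stands. The module is installed in compiled form; this text tells all that it offers.
- The arm moves only by the tool play_rows, never from a script. Its arguments are lists of equal length, an entry for each row: "linear": the shift along the tool's x, y, z each as a share of 0.2 m, from -1 to 1, a list of three; "roll": the turn about the tool's z as a share of 90 degrees, from -1 to 1. A call has exactly 8 rows; each row is the pose to reach, as a shift and turn from the pose commanded when the call began, along the tool's axes at that moment; what a row does not reach only later rows make up. A row lasts 1/8 s, in which the tool goes at most 62.5 mm and 10.7 degrees, less where a joint would pass 70% of its speed; a pose out of reach is approached as far as the arm can. A call with a number of a shift or a turn outside -1 to 1 is refused whole. A call with a gripper value outside its range is refused whole. "hand" is the opening in per cent of the stroke, from 0 (shut) to 100 (fully open), set as the call begins (left out, the last holds). The fingers move at their own pace and stop on an object; "squeeze" is the grip in N (left out, the last holds). Time passes only in rows, so rows that repeat a pose let the fingers close, or fill a call up. It gives the time, the measured TCP pose, the force and the opening at its end, in the units of the state.
- manip.read_state(): the state, without advancing time (a new reading comes with each control period).
- manip.get_image(name): name is "scene" or "side" or "wrist"; returns the picture (400x640x3 uint8, blue, green, red); there is no depth.
- manip.camera_params(name): a dict with "mtx" (3x3 intrinsics, pixels), "dist" ([k1, k2, p1, p2, k3] as OpenCV has them; the pictures are not rectified), "extrinsics" (4x4, takes a point from camera to world coordinates); the wrist camera has in their place "hand_eye" (4x4, takes a point from camera to tool coordinates, whose origin is the TCP and whose axes are the flange's). Camera axes: x right, y down, z forward; pixel columns grow to the right and rows downward; lengths in m; the calibration is good to about 2 mm. A picture is of the moment at which its call begins: read the wrist's pose just before it. camera_params takes no time and is no camera call.
- manip.job_done(): hands the job in, once; it reports no verdict.
The state is a dict: "time": time; "joint_positions": joint angles; "qd": joint speeds; "tau": joint torques, N m; "eef_pos": TCP position; "tool_rot": TCP orientation; "contact_force": force on the tool from outside, world axes, zero at the start; "wrist_torque": the same for the moment, N m; "width": finger opening in m.
Only numpy, scipy, OpenCV 4.12 (cv2) and the standard library are available. Lean on these libraries where they do the work, as an engineer would, in place of code of your own. Each camera call takes 0.05 s, during which the arm holds its last target.

## Task

Get the light-soak stand ready for the next run: first turn the dimmer knob on the grey driver box fully anticlockwise to its off stop. Only when it is off, hang every saddle-shaped carrier that is on the table over the stand's bar, one leg on each side of the bar, between the posts. Last of all throw the driver box's lever from the front notch into the middle notch, so that it stands upright, and leave the other things on the table where they are.

Things in the scene. Friction and masses are not known exactly. Their poses are not given: they have to be found in the camera images.
- bar_mid (a point): middle of the bar of the light-soak stand, on the bar's axis. The stand (fixed) is an aluminium base plate, 100 x 224 mm, with a flat light panel on it (its top 20 mm above the table) and two upright steel posts carrying a level round steel bar, 12 mm thick, axis 100 mm above the table. The bar runs along this point's y axis; the posts, 14 mm thick, stand at y = +-102 mm and end 10 mm above the bar's axis. z is up
- driver_box: grey lamp driver box, fixed, 110 mm deep (x) x 170 mm wide (y) x 50 mm high, origin at the middle of its underside, -x is its front. On its top are the black dimmer knob at x 0, y +40 mm and the notched lever at x 0, y -45 mm
- dimmer_grip (a point): point on the upright axis of the dimmer knob at the height to grip it. The knob has a straight raised grip bar across it, 38 mm long, 14 mm thick, rising from 64 to 94 mm above the table (this point is at 87 mm), with a white line near one end of its top that points to the box's front (-x) at the off stop; the knob's round foot is 40 mm wide; pinch the bar across its thickness from above
- dimmer (a joint): turn of the dimmer knob (rad), 0 = off end stop, fully anticlockwise seen from above; grows clockwise up to the other stop at 4.71. At 0 the grip bar lies along the driver box's x axis. It turns stiffly (0.04 N m) and stays where it is left; it starts 1.9 to 3.2 rad from off, so it needs more than one grasp
- lever (a joint): lean of the lever (rad): 0 = upright, in the middle notch; +0.6 = leaning to the box's +x, in the back notch; -0.6 = leaning to the box's -x, in the front notch, where it starts; stops at +-0.7. A sprung detent (at most about 0.3 N m, some 5 N at the grip) draws it into the nearest notch once it is more than half-way there, and holds it there
- lever_grip (a point): centre of the lever's black grip, an upright rod 15 mm thick and 24 mm long on a 7 mm steel stem, 64 mm from the pivot. Pinch it from above across the box's y axis (or push it): it moves on a 64 mm arc about the pivot, in the box's x-z plane
- lever_pivot (a point): point on the lever's pivot axis (along the box's y), 40 mm above the table. Steel quadrant plates with three notches stand beside the lever, up to 31 mm from the pivot (71 mm above the table)
- carrier0_tab (a point): centre of the grip tab of a loose carrier (there are 2 to 4 alike; absent ones give None): an aluminium sheet saddle, 50 mm over its feet (x) x 34 mm (y) x 90 mm high, 0.15 kg, like a small roof on two parallel legs with heavy steel feet and a grey upright tab on the ridge. The tab is 10 mm thick (x), 28 mm long (y), 35 mm of it standing above the roof; this point is 76 mm above the feet and 14 mm under the tab's top. Axes x, y, z of the carrier, z up
- carrier0_ridge (a point): inside of the carrier's ridge, 51 mm above its feet and 25 mm under the tab point. The gap between the legs is 30 mm wide (x) and open at both ends along y; the roof inside slopes down 30 degrees to both legs, so that it centres itself on a bar, and comes to rest with this point about 7 mm above the bar's axis, carrier y along the bar
- carrier0: the whole of carrier0; origin at the middle between its feet
- carrier1_tab (a point): the same point of a like carrier (carrier1)
- carrier1_ridge (a point): the same point of carrier1
- carrier1: the whole of carrier1; origin at the middle between its feet
- carrier2_tab (a point): the same point of a like carrier (carrier2)
- carrier2_ridge (a point): the same point of carrier2
- carrier2: the whole of carrier2; origin at the middle between its feet
- carrier3_tab (a point): the same point of a like carrier (carrier3)
- carrier3_ridge (a point): the same point of carrier3
- carrier3: the whole of carrier3; origin at the middle between its feet
- bubble_level: round bubble level, 30 x 9 mm, loose bystander, origin at its underside; leave it alone
- kapton_roll: amber tape roll lying flat, 60 x 16 mm, loose bystander, origin at its underside; leave it alone
- cal_box: flat blue box, 50 x 50 x 13 mm, loose bystander, origin at its underside; leave it alone

How it is judged:
On the way, in this order (a step that is already met when the one before it is completed fails the run):
1. the dimmer is turned to its off stop (value of joint dimmer below 0.1 rad), for 0.2 s.
2. every carrier hangs over the bar (x of carrier0_ridge in the frame of bar_mid between -0.006 and 0.006 m and y of carrier0_ridge in the frame of bar_mid between -0.09 and 0.09 m and z of carrier0_ridge in the frame of bar_mid between 0.002 and 0.012 m and angle between each of carrier0_ridge, carrier1_ridge, carrier2_ridge, carrier3_ridge's own z axis and vertical below 0.3 rad and x of carrier1_ridge in the frame of bar_mid between -0.006 and 0.006 m and y of carrier1_ridge in the frame of bar_mid between -0.09 and 0.09 m and z of carrier1_ridge in the frame of bar_mid between 0.002 and 0.012 m and x of carrier2_ridge in the frame of bar_mid between -0.006 and 0.006 m and y of carrier2_ridge in the frame of bar_mid between -0.09 and 0.09 m and z of carrier2_ridge in the frame of bar_mid between 0.002 and 0.012 m and x of carrier3_ridge in the frame of bar_mid between -0.006 and 0.006 m and y of carrier3_ridge in the frame of bar_mid between -0.09 and 0.09 m and z of carrier3_ridge in the frame of bar_mid between 0.002 and 0.012 m and value of joint dimmer below 0.1 rad), for 0.3 s.
3. the lever stands in the middle notch (value of joint lever between -0.12 and 0.12 rad), for 0.3 s.
At the end, for the whole second after the job is handed in: the dimmer is within 0.1 rad of its off stop, the lever within 0.12 rad of upright (middle notch), and every carrier present hangs at rest astride the bar: its ridge point within 6 mm of the bar's axis sideways, 2 to 12 mm above it, within 90 mm of the bar's middle, tilted less than 0.3 rad (all of step 2 and all of step 3 and linear speed of each of carrier0, carrier1, carrier2, carrier3 below 0.03 m/s); the robot touches nothing.
It fails at once if a bystander was displaced by more than 2 cm (distance of any of bubble_level, kapton_roll, cal_box from where it was at the start of the episode above 0.02 m).
It fails at once if a carrier was hung on the bar while the dimmer was not off (value of joint dimmer above 0.25 rad and ((x of carrier0_ridge in the frame of bar_mid between -0.006 and 0.006 m and y of carrier0_ridge in the frame of bar_mid between -0.09 and 0.09 m and z of carrier0_ridge in the frame of bar_mid between 0.002 and 0.012 m and angle between carrier0_ridge's own z axis and vertical below 0.3 rad) or (x of carrier1_ridge in the frame of bar_mid between -0.006 and 0.006 m and y of carrier1_ridge in the frame of bar_mid between -0.09 and 0.09 m and z of carrier1_ridge in the frame of bar_mid between 0.002 and 0.012 m and angle between carrier1_ridge's own z axis and vertical below 0.3 rad) or (x of carrier2_ridge in the frame of bar_mid between -0.006 and 0.006 m and y of carrier2_ridge in the frame of bar_mid between -0.09 and 0.09 m and z of carrier2_ridge in the frame of bar_mid between 0.002 and 0.012 m and angle between carrier2_ridge's own z axis and vertical below 0.3 rad) or (x of carrier3_ridge in the frame of bar_mid between -0.006 and 0.006 m and y of carrier3_ridge in the frame of bar_mid between -0.09 and 0.09 m and z of carrier3_ridge in the frame of bar_mid between 0.002 and 0.012 m and angle between carrier3_ridge's own z axis and vertical below 0.3 rad))).
Of carrier0, carrier1, carrier2, carrier3 only 2 to 4 are there at a start; the rules pass over those that are not, and their reading is None.
At some moment in a run one of carrier0, carrier1, carrier2, carrier3 may be knocked a few centimetres aside while the robot is not near it.
It also fails if it takes over 210 s, if anything falls off the work surface, if the arm or the gripper's body presses on something with over 40 N, if the wrist force passes 120 N, or if a joint passes its speed limit or range.

## Working session

There is one attempt and no reset: what is moved stays moved. The work goes in short steps, Python scripts to look and compute and a tool call to move; the robot and the scene stay as the last step left them, time stands still between calls to the robot, and variables do not carry over. Pictures are saved under pics/ and viewed, and the job is handed in when it is done.

Besides the shell and the picture viewer there is one more tool, called as a command line: name --pt "numbers of a row" for each row, then --argument value for the rest. play_rows: Moves the arm, as the interface text tells. Its arguments: {"type":"object","properties":{"linear":{"type":"array"},"roll":{"type":"array"},"hand":{"type":"number"},"squeeze":{"type":"number"}},"required":["linear","roll"]}

```bash
mkdir -p pics; ls; python3 - <<'E'
from cell import manip
import cv2,numpy as np
s=manip.read_state(); print(s); print(manip.tcp_to_tips)
np.set_printoptions(precision=4,suppress=True)
for n in ["scene","side","wrist"]:
    cv2.imwrite(f"pics/a_{n}.png",manip.get_image(n)); 
    for k,v in manip.camera_params(n).items(): print(n,k,np.array(v).tolist())
E
```

```text
pics
{'time': 0.0, 'joint_positions': array([-0.10262833,  0.4352434 ,  0.02497665,  1.57412857, -0.01164308,
        1.13405295, -0.07508917]), 'qd': array([-0.00066583,  0.00097823, -0.00146885,  0.00092306,  0.00018214,
       -0.00098526,  0.00143647]), 'tau': array([ 8.97134169e-05, -6.70461059e+01,  1.02531374e+00, -3.16203833e+01,
        1.55155628e-02,  1.25530543e-02, -1.11555586e-06]), 'eef_pos': array([ 6.24478929e-01, -2.85483824e-05,  2.44501162e-01]), 'tool_rot': array([-5.54512328e-04,  7.07125114e-01,  7.07087945e-01, -6.35652313e-04]), 'contact_force': array([-0.77752502,  0.03370768,  0.25923063]), 'wrist_torque': array([ 0.01352635, -0.02794826,  0.04633077]), 'width': 0.08535567053215912}
0.014
scene mtx [[473.8494590551121, 0.0, 322.9884527277561], [0.0, 473.8494590551121, 202.25709381721694], [0.0, 0.0, 1.0]]
scene dist [-0.08618236084363091, 0.0, 0.0, 0.0, 0.0]
scene extrinsics [[-0.5002772513960384, -0.6462091141621783, 0.5763128078651019, -0.2777598130280144], [-0.8657365138906431, 0.36183126378836605, -0.345801135136642, 0.4166501304406685], [0.014931853605
[... 334 characters left out ...]
97792703, 1.1107709561621908], [0.8125836558962969, -0.4657407273998322, 0.3504188593830017, -0.48521987351577794], [0.013932604992625627, -0.5855282935001974, -0.8105322325662725, 1.1002773983513732], [0.0, 0.0, 0.0, 1.0]]
wrist mtx [[332.4605350315567, 0.0, 313.11914273702683], [0.0, 332.4605350315567, 197.0377969902223], [0.0, 0.0, 1.0]]
wrist dist [-0.03372894209888116, 0.0, 0.0, 0.0, 0.0]
wrist hand_eye [[0.0001029361991651011, -0.9643164992950561, -0.2647521078130704, 0.0665229510815765], [0.9999993090780268, 0.0004092884758533331, -0.0011019647949260121, 0.000154960471821175], [0.0011710028200750747, -0.26475181145795457, 0.964315875158199, -0.12680605019612864], [0.0, 0.0, 0.0, 1.0]]
```

View pics/a_scene.png

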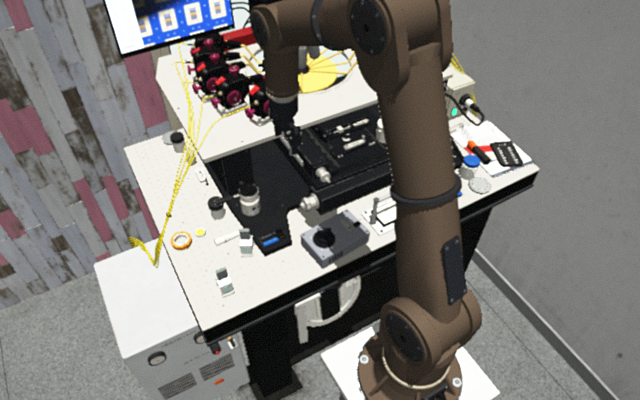

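View pics/a_side.png

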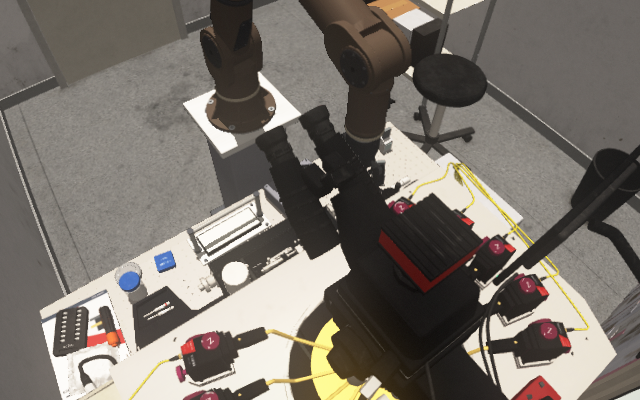

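View pics/a_wrist.png

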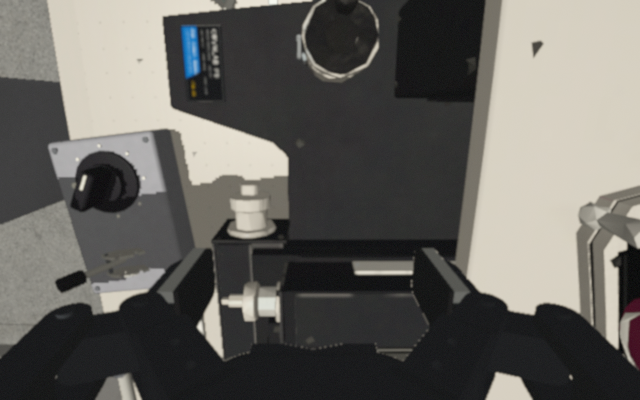

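```bash
cat > h.py <<'E'
import cv2,numpy as np
from scipy.spatial.transform import Rotation as R
from cell import manip
np.set_printoptions(precision=4,suppress=True)
def pose(s=None):
    s=s or manip.read_state(); q=s['tool_rot']
    T=np.eye(4);T[:3,:3]=R.from_quat([q[1],q[2],q[3],q[0]]).as_matrix();T[:3,3]=s['eef_pos'];return T
def cam(n,T=None):
    p=manip.camera_params(n); E=np.array(p['extrinsics']) if n!='wrist' else (pose() if T is None else T)@np.array(p['hand_eye'])
    return np.array(p['mtx']),np.array(p['dist']),E
def pz(n,uv,z,T=None):
    K,d,E=cam(n,T); u=cv2.undistortPoints(np.array([[uv]],float),K,d)[0,0]
    r=E[:3,:3]@[u[0],u[1],1]; o=E[:3,3]; return o+r*(z-o[2])/r[2]
def proj(n,P,T=None):
    K,d,E=cam(n,T); M=np.linalg.inv(E); return cv2.projectPoints(np.array(P,float).reshape(-1,1,3),cv2.Rodrigues(M[:3,:3])[0],M[:3,3],K,d)[0][:,0]
def tri(obs):
    A=[];b=[]
    for n,uv,T in obs:
        K,d,E=cam(n,T);u=cv2.undistortPoints(np.array([[uv]],float),K,d)[0,0]
        r=E[:3,:3]@[u[0],u[1],1];r/=np.linalg.norm(r);P=np.eye(3)-np.outer(r,r);A.append(P);b.append(P@E[:3,3])
    return np.linalg.lstsq(np.vstack(A),np.hstack(b),rcond=None)[0]
def snap(name,n='wrist',crop=None,sc=1):
    T=pose(); im=manip.get_image(n)
    np.save(f'pics/{name}.npy',T); cv2.imwrite(f'pics/{name}_raw.png',im)
    if crop: x,y,w,h=crop; im=im[y:y+h,x:x+w]
    if sc!=1: im=cv2.resize(im,None,fx=sc,fy=sc,interpolation=cv2.INTER_CUBIC)
    cv2.imwrite(f'pics/{name}.png',im); s=manip.read_state(); print(name,'t',s['time'],'pos',T[:3,3],'R',R.from_matrix(T[:3,:3]).as_matrix().round(3).tolist(),'q',s['joint_positions'],'F',s['contact_force'],'w',s['width'])
E
python3 - <<'E'
from h import *
print('scene carriers',pz('scene',(245,232),.09),pz('scene',(222,273),.09), 'box',pz('scene',(335,235),.05),'knob',pz('scene',(323,237),.09))
for uv in [(181,240),(200,233),(272,241),(265,345)]: print(uv,pz('scene',uv,0.01))
print('wrist knob',pz('wrist',(100,182),.08),'box corners',[pz('wrist',p,.05) for p in [(50,146),(167,131),(93,290),(70,280)]])
print('side stand posts',pz('side',(258,197),.1),pz('side',(190,240),.1),'blue',pz('side',(165,261),.01))
im=cv2.imread('pics/a_scene.png')
cv2.imwrite('pics/b1.png',cv2.resize(im[150:350,140:480],None,fx=2.3,fy=2.3,interpolation=cv2.INTER_CUBIC))
im=cv2.imread('pics/a_side.png')
cv2.imwrite('pics/b2.png',cv2.resize(im[120:330,100:440],None,fx=2.3,fy=2.3,interpolation=cv2.INTER_CUBIC))
E
```

```text
scene carriers [0.5174 0.1849 0.09  ] [0.4236 0.2901 0.09  ] box [ 0.415  -0.0409  0.05  ] knob [0.3986 0.0083 0.09  ]
(181, 240) [0.6439 0.3415 0.01  ]
(200, 233) [0.6415 0.2838 0.01  ]
(272, 241) [0.5117 0.1119 0.01  ]
(265, 345) [0.2308 0.2683 0.01  ]
wrist knob [0.4298 0.0005 0.08  ] box corners [array([0.3648, 0.0302, 0.05  ]), array([0.484 , 0.0438, 0.05  ]), array([ 0.3799, -0.129 ,  0.05  ]), array([ 0.3559, -0.1169,  0.05  ])]
side stand posts [ 0.4368 -0.1827  0.1   ] [ 0.4529 -0.3984  0.1   ] blue [ 0.4143 -0.4779  0.01  ]
```

View pics/b1.png

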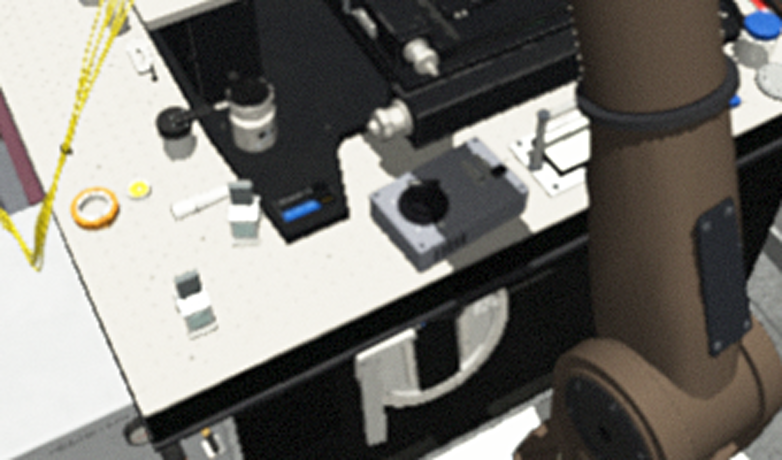

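View pics/b2.png

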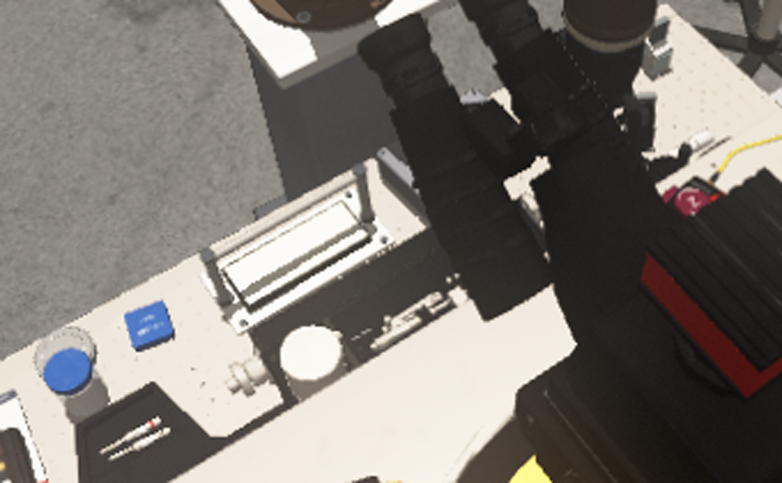

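```bash
python3 - <<'E'
from h import *
for uv in [(275,145),(315,118),(310,245),(430,240),(440,380)]:
  for z in [.1,.2,.3,.4,.5,.6]:
    p=pz('side',uv,z); print(uv,p,proj('scene',p)[0], proj('wrist',p)[0])
print(proj('side',[[.625,0,.245],[.4,0,.1]]),proj('scene',[[.625,0,.245],[.41,-.04,.05]]))
E
```

```text
(275, 145) [ 0.301  -0.0409  0.1   ] [358.1989 253.0907] [-40.7441 231.5033]
(275, 145) [ 0.3819 -0.0854  0.2   ] [358.3654 201.0174] [-56.6993 350.7727]
(275, 145) [ 0.4629 -0.1298  0.3   ] [358.4592 147.9177] [-74.4599 604.5434]
(275, 145) [ 0.5438 -0.1742  0.4   ] [358.4747  94.1181] [  775.0671 -1166.3316]
(275, 145) [ 0.6248 -0.2186  0.5   ] [358.4061  39.9877] [311.9376 992.0327]
(275, 145) [ 0.7058 -0.263   0.6   ] [358.2473 -14.057 ] [ 169.7627 -478.689 ]
(315, 118) [0.2759 0.1243 0.1   ] [307.173  287.0996] [-119.7035   38.1376]
(315, 118) [0.3593 0.0634 0.2   ] [312.1869 228.9912] [-169.1943  119.5359]
(315, 118) [0.4428 0.0025 0.3   ] [317.2846 170.1745] [-276.8405  335.4357]
(315, 118) [ 0.5263 -0.0585  0.4   ] [322.4263 111.1164] [ 139100.5026 -179701.5238]
(315, 118) [ 0.6097 -0.1194  0.5   ] [327.5699  52.3081] [ 363.086  -489.9717]
(315, 118) [ 0.6932 -0.1804  0.6   ] [332.6713  -5.7338] [ 187.0554 -358.8461]
(310, 245) [ 0.6425 -0.153   0.1   ] [328.7565 160.6923] [331.8573 341.3517]
(310, 245) [ 0.6893 -0.1862  0.2   ] [331.1418 123.6044] [403.2862 473.293 ]
(310, 2
[... 628 characters left out ...]
[ 0.9307 -0.1282  0.5   ] [273.2856   0.8102] [175.8833  97.3102]
(430, 240) [ 0.9607 -0.1877  0.6   ] [285.8606 -41.8912] [-198.7541 -269.9663]
(440, 380) [ 1.0837 -0.1179  0.1   ] [258.7697  91.7631] [767.8125 302.2048]
(440, 380) [ 1.0864 -0.1547  0.2   ] [265.6874  64.6214] [889.003  406.6941]
(440, 380) [ 1.0891 -0.1914  0.3   ] [273.1248  35.6997] [893.152  484.3954]
(440, 380) [ 1.0918 -0.2281  0.4   ] [281.1249   4.8934] [-9646.2593 -6031.3852]
(440, 380) [ 1.0945 -0.2648  0.5   ] [289.7315 -27.8893] [31344.0145 23593.7737]
(440, 380) [ 1.0972 -0.3015  0.6   ] [298.9876 -62.7141] [146.1461  49.8952]
[[357.5343 178.2917]
 [305.0424 159.5779]] [[285.1903 144.0683]
 [335.645  236.3491]]
```

play_rows --pt "-0.02 -0.2 -0.1" --pt "-0.05 -0.4 -0.15" --pt "-0.08 -0.6 -0.15" --pt "-0.1 -0.8 -0.15" --pt "-0.1 -0.9 -0.15" --pt "-0.1 -0.9 -0.15" --pt "-0.1 -0.9 -0.15" --pt "-0.1 -0.9 -0.15" --roll '[0,0,0,0,0,0,0,0]'

```text
time: 1.15
eef_pos: [0.4458, -0.0199, 0.2752]
tool_rot: [0.0, 0.707, 0.707, -0.0]
contact_force: [0.1, 0.5, 0.6]
width: 0.0855
```

```bash
python3 - <<'E'
from h import *
snap('c1')
E
```

```text
c1 t 1.2 pos [ 0.4458 -0.0199  0.2752] R [[-0.0, 1.0, -0.0], [1.0, 0.0, -0.0], [-0.0, -0.0, -1.0]] q [-0.0826  0.1154  0.0082  1.9395 -0.0011  1.0868 -0.0739] F [ 0.0142 -0.1371 -0.4858] w 0.08515181348523859
```

View pics/c1.png

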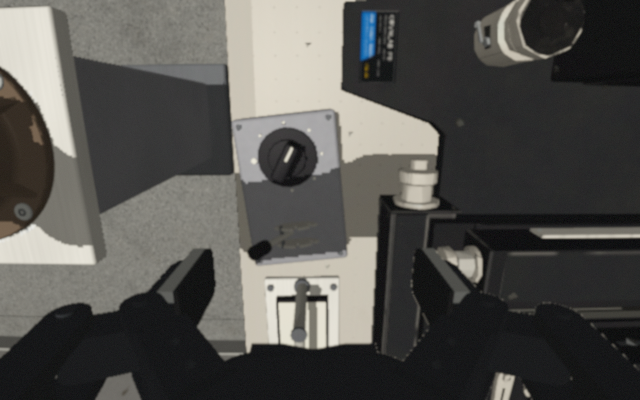

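```bash
python3 - <<'E'
from h import *
im=cv2.imread('pics/c1_raw.png')
cv2.imwrite('pics/c1b.png',cv2.resize(im[95:275,220:360],None,fx=3.3,fy=3.3,interpolation=cv2.INTER_CUBIC))
cv2.imwrite('pics/c1c.png',cv2.resize(im[265:365,240:380],None,fx=5,fy=5,interpolation=cv2.INTER_CUBIC))
E
```

```text
(no output)
```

View pics/c1b.png

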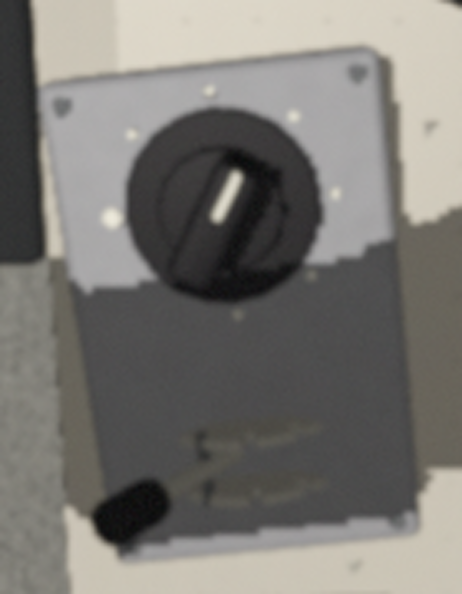

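View pics/c1c.png

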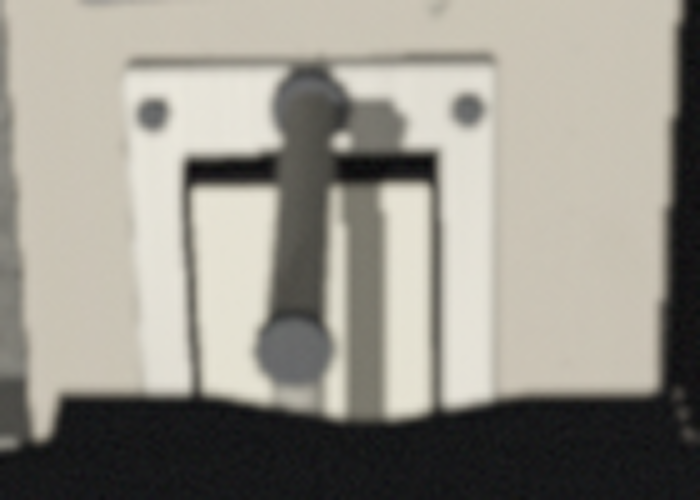

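```bash
python3 - <<'E'
from h import *
T=np.load('pics/c1.npy')
f=lambda x,y:(x/3.3+220,y/3.3+95)
cs=np.array([pz('wrist',f(*p),.05,T) for p in [(42,85),(375,47),(415,528),(125,560)]]);print(cs)
print('edges',np.linalg.norm(cs-np.roll(cs,-1,0),axis=1))
from scipy.optimize import least_squares
m=np.array([[-.055,.085],[.055,.085],[.055,-.085],[-.055,-.085]])
def tr(p,m): c,s=np.cos(p[2]),np.sin(p[2]); return m@np.array([[c,s],[-s,c]])+p[:2]
r=least_squares(lambda p:(tr(p,m)-cs[:,:2]).ravel(),[.42,-.04,0]);print('box',r.x,r.fun)
p=r.x
print('knob pred',tr(p,np.array([[0,.04],[0,-.045]])))
l1=pz('wrist',f(240,172),.094,T);l2=pz('wrist',f(217,220),.094,T);print('line',l1,l2,np.degrees(np.arctan2(*(l1-l2)[:2][::-1])))
a=pz('wrist',f(245,158),.094,T);b=pz('wrist',f(188,280),.09,T);print('bar',a,b)
print('dots',pz('wrist',f(112,217),.05,T))
# model grip
pw=tr(p,np.array([[-.064*np.sin(.6),-.045]]))[0];print('lever grip pred',pw,.04+.064*np.cos(.6))
print('obs lever',pz('wrist',f(132,510),.093,T))
h=lambda x,y:(x/5+240,y/5+265)
q1=pz('wrist',h(309,98),.11,T);q2=pz('wrist',h(295,350),.11,T);print('posts',q1,q2,(q1+q2)/2,np.linalg.norm(q1-q2))
b1=[pz('wrist',h(*x),.0,T) for x in [(127,62),(495,57)]];print('base plate',b1)
P=np.array([[*tr(p,np.array([[0,.04]]))[0],.064],[*tr(p,np.array([[0,.04]]))[0],.094]]);print((proj('wrist',P,T)-[220,95])*3.3)
E
```

```text
[[ 0.3622  0.0319  0.05  ]
 [ 0.4666  0.0434  0.05  ]
 [ 0.4832 -0.1194  0.05  ]
 [ 0.3811 -0.1319  0.05  ]]
edges [0.105  0.1636 0.1028 0.1649]
box [ 0.4233 -0.044   0.1105] [-0.0029  0.0025  0.002   0.0032  0.0041 -0.003  -0.0031 -0.0027]
knob pred [[ 0.4189 -0.0042]
 [ 0.4283 -0.0887]]
line [0.4268 0.0098 0.094 ] [ 0.42   -0.0037  0.094 ] 63.6008952974691
bar [0.4282 0.0137 0.094 ] [ 0.4109 -0.022   0.09  ]
dots [ 0.3824 -0.0099  0.05  ]
lever grip pred [ 0.3923 -0.0927] 0.09282147935421942
obs lever [ 0.392  -0.0932  0.093 ]
posts [ 0.4345 -0.1229  0.11  ] [ 0.431  -0.1816  0.11  ] [ 0.4328 -0.1523  0.11  ] 0.05877788363941792
base plate [array([ 0.3812, -0.1761,  0.    ]), array([ 0.4803, -0.1744,  0.    ])]
[[221.1088 205.9968]
 [212.9472 221.8581]]
```

play_rows --pt "0.02 -0.03 0.05" --pt "0.05 -0.08 0.2" --pt "0.08 -0.13 0.35" --pt "0.08 -0.13 0.5" --pt "0.08 -0.13 0.6" --pt "0.08 -0.13 0.6" --pt "0.08 -0.13 0.6" --pt "0.08 -0.13 0.6" --roll '[0.1,0.2,0.29,0.29,0.29,0.29,0.29,0.29]' --hand 60 --squeeze 40

```text
time: 2.2
eef_pos: [0.4197, -0.004, 0.1561]
tool_rot: [0.0, 0.849, 0.529, 0.001]
contact_force: [0.2, -1.0, -1.4]
width: 0.0513
```

```bash
python3 - <<'E'
from h import *
snap('c2')
print(proj('wrist',[[.419,-.004,.094]]))
E
```

```text
c2 t 2.25 pos [ 0.4197 -0.004   0.1561] R [[0.44, 0.898, 0.002], [0.898, -0.44, 0.0], [0.001, 0.001, -1.0]] q [-0.1364  0.2157  0.0215  2.1623 -0.0067  0.762  -0.5663] F [-1.8392  0.4705  0.1421] w 0.05143877619380497
[[311.8041 221.1724]]
```

View pics/c2.png

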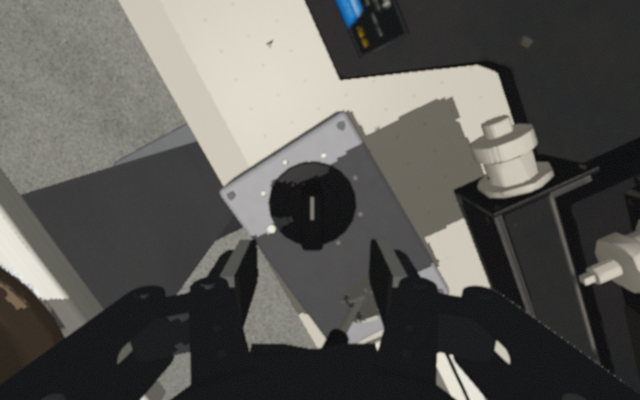

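play_rows --pt "0 0 0.1" --pt "0 0 0.2" --pt "0 0 0.28" --pt "0 0 0.35" --pt "0 0 0.35" --pt "0 0 0.35" --pt "0 0 0.35" --pt "0 0 0.35" --roll '[0,0,0,0,0,0,0,0]'

```text
time: 3.25
eef_pos: [0.4193, -0.004, 0.0858]
tool_rot: [0.0, 0.849, 0.529, 0.0]
contact_force: [0.6, 0.1, -0.3]
width: 0.0509
```

play_rows --pt "0 0 0" --pt "0 0 0" --pt "0 0 0" --pt "0 0 0" --pt "0 0 0" --pt "0 0 0" --pt "0 0 0" --pt "0 0 0" --roll '[0,0,0,0,0,0,0,0]' --hand 0

```text
time: 4.25
eef_pos: [0.419, -0.004, 0.0855]
tool_rot: [0.0, 0.849, 0.529, 0.0]
contact_force: [-1.8, 0.4, 6.1]
width: 0.0129
```

play_rows --pt "0 0 0" --pt "0 0 0" --pt "0 0 0" --pt "0 0 0" --pt "0 0 0" --pt "0 0 0" --pt "0 0 0" --pt "0 0 0" --roll '[-0.1,-0.2,-0.3,-0.4,-0.5,-0.6,-0.7,-0.7]'

```text
time: 5.25
eef_pos: [0.4174, -0.0041, 0.0854]
tool_rot: [-0.001, 0.446, 0.895, -0.001]
contact_force: [-7.3, 1.2, 14.3]
width: 0.0131
```

```bash
python3 - <<'E'
from h import *
snap('c3',crop=(160,100,320,240),sc=2); print(manip.read_state()['wrist_torque'])
E
```

```text
c3 t 5.3 pos [ 0.4174 -0.0041  0.0854] R [[-0.602, 0.798, -0.003], [0.798, 0.602, -0.0], [0.001, -0.002, -1.0]] q [ 0.1034  0.3552 -0.2728  2.2182  0.1693  0.5897  0.3499] F [-8.3412  0.4282 14.6126] w 0.012692925356043019
[0.0967 1.6402 0.0728]
```

View pics/c3.png

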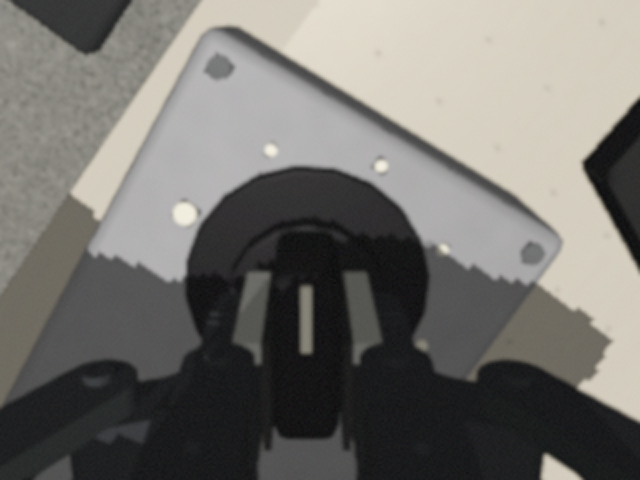

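play_rows --pt "0 0 -0.005" --pt "0 0 -0.005" --pt "0 0 -0.005" --pt "0 0 -0.005" --pt "0 0 -0.005" --pt "0 0 -0.005" --pt "0 0 -0.005" --pt "0 0 -0.005" --roll '[-0.1,-0.2,-0.3,-0.4,-0.5,-0.6,-0.67,-0.68]'

```text
time: 6.3
eef_pos: [0.4167, -0.0056, 0.0855]
tool_rot: [-0.002, -0.07, 0.998, -0.001]
contact_force: [-5.2, -3.8, 0.9]
width: 0.0133
```

```bash
python3 - <<'E'
from h import *
snap('c4',crop=(160,100,320,240),sc=2); print(manip.read_state()['wrist_torque'])
E
```

```text
c4 t 6.35 pos [ 0.4167 -0.0056  0.0855] R [[-0.99, -0.139, -0.005], [-0.139, 0.99, -0.001], [0.005, -0.001, -1.0]] q [ 0.325   0.3945 -0.5468  2.2012  0.3459  0.6324  1.2393] F [-5.3099 -3.3975  0.6435] w 0.013399199857681057
[-0.8116  1.0464 -1.0401]
```

View pics/c4.png

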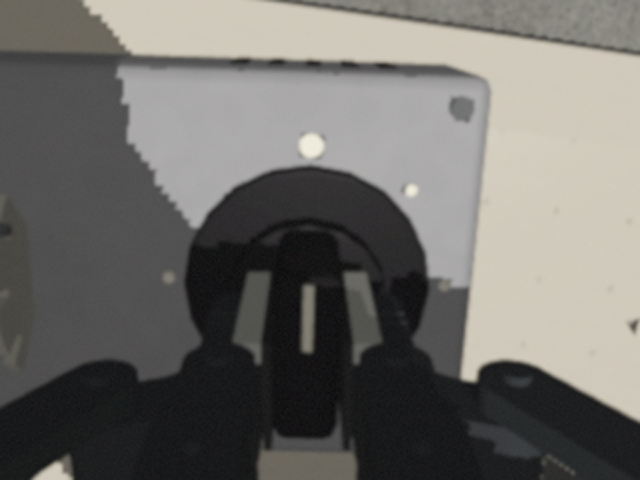

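play_rows --pt "0 0 0" --pt "0 0 0" --pt "0 0 0" --pt "0 0 0" --pt "0 0 0" --pt "0 0 -0.1" --pt "0 0 -0.25" --pt "0 0 -0.4" --roll '[0,0,0,0,0,0,0,0]' --hand 70

```text
time: 7.35
eef_pos: [0.4188, -0.0039, 0.1671]
tool_rot: [-0.0, -0.071, 0.997, 0.0]
contact_force: [1.3, -0.8, -0.6]
width: 0.0601
```

play_rows --pt "0 0 -0.2" --pt "0 0 -0.4" --pt "0 0 -0.6" --pt "0 0 -0.6" --pt "0 0 -0.6" --pt "0 0 -0.6" --pt "0 0 -0.6" --pt "0 0 -0.6" --roll '[0.1,0.2,0.3,0.4,0.5,0.6,0.7,0.8]' --hand 100

```text
time: 8.35
eef_pos: [0.4189, -0.004, 0.2863]
tool_rot: [-0.0, 0.531, 0.847, -0.0]
contact_force: [0.6, -0.6, -0.4]
width: 0.0855
```

```bash
python3 - <<'E'
from h import *
snap('d1')
E
```

```text
d1 t 8.4 pos [ 0.4189 -0.004   0.2863] R [[-0.435, 0.9, -0.0], [0.9, 0.435, -0.0], [-0.0, -0.0, -1.0]] q [ 0.3597  0.0975 -0.511   1.9418  0.0531  1.1153  0.2701] F [ 0.1803 -0.1731 -0.2241] w 0.08528678543576032
```

View pics/d1.png

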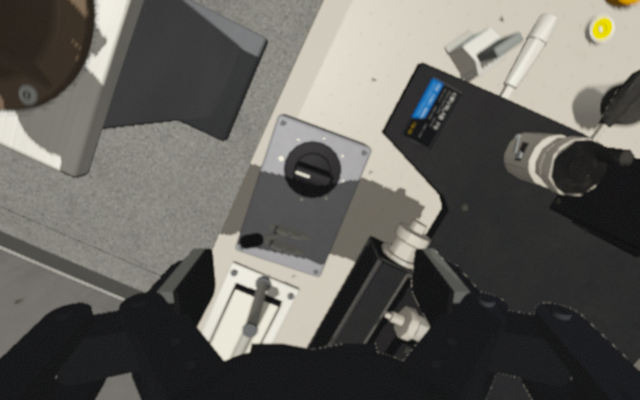

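```bash
python3 - <<'E'
from h import *
snap('d2',"side",crop=(150,140,180,140),sc=4.4)
snap('d3',"scene",crop=(160,150,280,200),sc=2.8)
E
```

```text
d2 t 8.45 pos [ 0.4188 -0.004   0.2862] R [[-0.428, 0.904, -0.0], [0.904, 0.428, -0.0], [-0.0, -0.0, -1.0]] q [ 0.36    0.0976 -0.5115  1.9417  0.0533  1.1154  0.2808] F [-0.3796  0.6642 -0.3709] w 0.08561584094254016
d3 t 8.5 pos [ 0.4189 -0.004   0.2863] R [[-0.438, 0.899, -0.0], [0.899, 0.438, -0.0], [-0.0, -0.0, -1.0]] q [ 0.3603  0.0976 -0.5118  1.9417  0.0533  1.1154  0.2854] F [ 0.2261 -0.3232  0.7843] w 0.08571951552577058
```

View pics/d2.png

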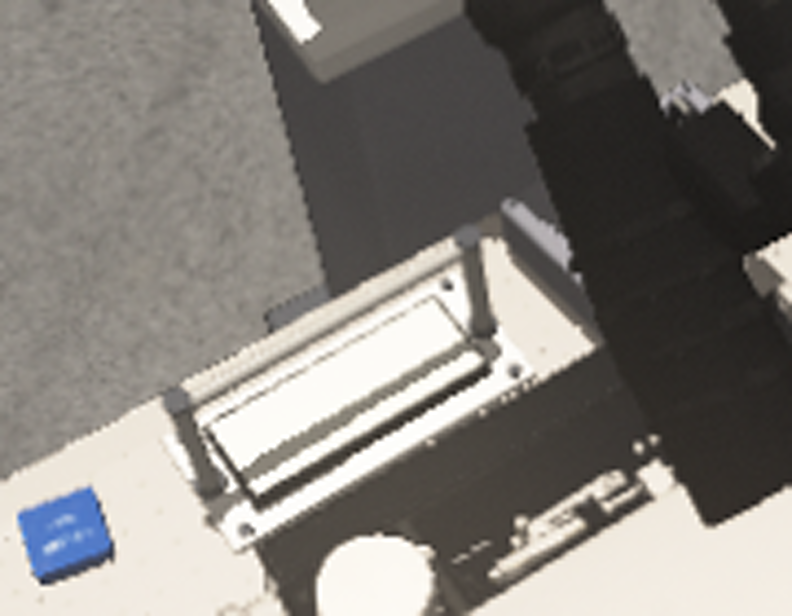

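View pics/d3.png

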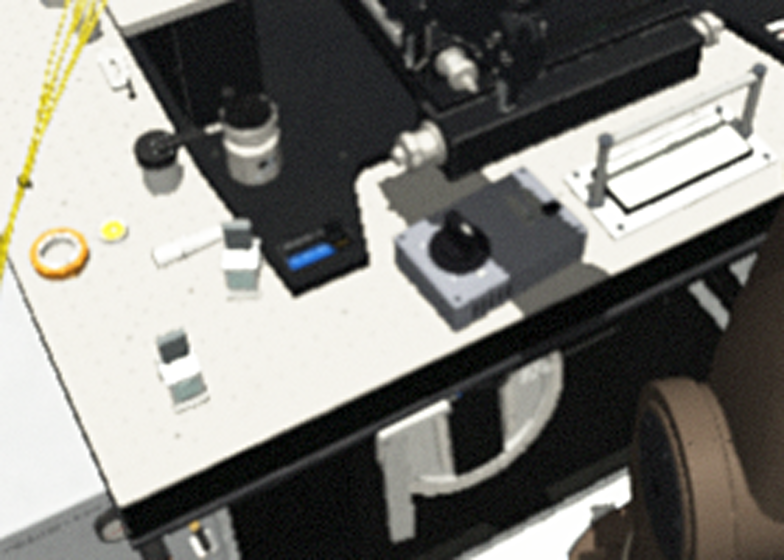

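play_rows --pt "0.15 0.1 0" --pt "0.3 0.2 0" --pt "0.45 0.3 0" --pt "0.6 0.4 0" --pt "0.7 0.5 0" --pt "0.7 0.5 0" --pt "0.7 0.5 0" --pt "0.7 0.5 0" --roll '[0.1,0.2,0.29,0.29,0.29,0.29,0.29,0.29]'

```text
time: 9.5
eef_pos: [0.4472, 0.1646, 0.2862]
tool_rot: [0.0, 0.707, 0.707, -0.0]
contact_force: [-0.7, -0.1, 0.5]
width: 0.0853
```

```bash
python3 - <<'E'
from h import *
snap('e1')
a=lambda x,y:(x/4.4+150,y/4.4+140); b=lambda x,y:(x/2.8+160,y/2.8+150)
pn=tri([('side',a(468,236),None),('scene',b(605,140),None)]);pf=tri([('side',a(176,399),None),('scene',b(757,70),None)])
print(pn,pf,(pn+pf)/2,np.linalg.norm(pn-pf), np.degrees(np.arctan2(*(pn-pf)[:2])))
print('scene only',pz('scene',b(605,140),.11),pz('scene',b(757,70),.11))
print('side only',pz('side',a(468,236),.11),pz('side',a(176,399),.11))
print('wrist c1',pz('wrist',(299,335),.11,np.load('pics/c1.npy')))
E
```

```text
e1 t 9.55 pos [0.4472 0.1646 0.2862] R [[0.001, 1.0, -0.0], [1.0, -0.001, -0.001], [-0.001, -0.0, -1.0]] q [ 0.042   0.2153 -0.5999  1.8215  0.1333  1.1451 -0.6032] F [ 0.0167 -0.7109 -0.2555] w 0.08508470669421087
[ 0.4289 -0.183   0.107 ] [ 0.4327 -0.3858  0.1071] [ 0.4308 -0.2844  0.1071] 0.20283610908228814 -1.0775630450528149
scene only [ 0.4265 -0.1817  0.11  ] [ 0.4308 -0.3828  0.11  ]
side only [ 0.4312 -0.1835  0.11  ] [ 0.4342 -0.3867  0.11  ]
wrist c1 [ 0.431  -0.1816  0.11  ]
```

View pics/e1.png

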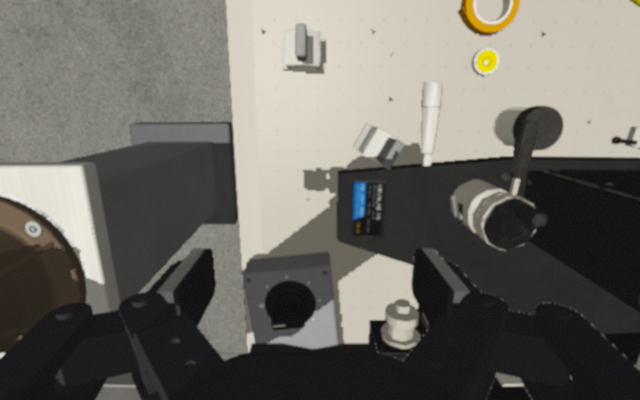

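```bash
python3 - <<'E'
from h import *
im=cv2.imread('pics/e1_raw.png')
cv2.imwrite('pics/e1b.png',cv2.resize(im[10:180,270:420],None,fx=5,fy=5,interpolation=cv2.INTER_CUBIC)[:,:])
cv2.imwrite('pics/e1b.png',cv2.resize(im[10:180,270:420],None,fx=3.5,fy=3.5,interpolation=cv2.INTER_CUBIC))
E
```

```text
(no output)
```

View pics/e1b.png

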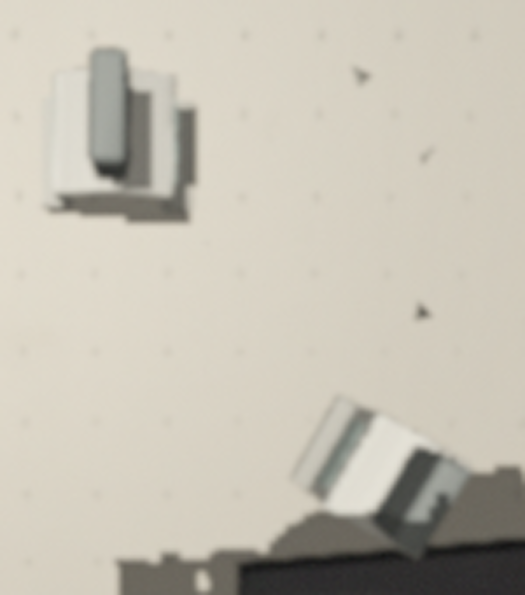

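```bash
python3 - <<'E'
from h import *
T=np.load('pics/e1.npy')
g=lambda x,y:(x/3.5+270,y/3.5+10)
for p in [(108,48),(108,163),(108,105),(430,505),(455,470),(400,545)]: print(p,pz('wrist',g(*p),.09,T))
b=lambda x,y:(x/2.8+160,y/2.8+150)
for p in [(238,226),(227,222),(250,228),(172,340),(160,337),(184,338)]: print('scene',p,pz('scene',b(*p),.09))
print('C1 tri',tri([('wrist',g(430,505),T),('scene',b(238,226),None)]),'C2',tri([('wrist',g(108,105),T),('scene',b(172,337),None)]))
E
```

```text
(108, 48) [0.4361 0.302  0.09  ]
(108, 163) [0.4358 0.2746 0.09  ]
(108, 105) [0.436  0.2886 0.09  ]
(430, 505) [0.5247 0.1855 0.09  ]
(455, 470) [0.5311 0.1953 0.09  ]
(400, 545) [0.5169 0.1743 0.09  ]
scene (238, 226) [0.5215 0.1831 0.09  ]
scene (227, 222) [0.5314 0.1905 0.09  ]
scene (250, 228) [0.5135 0.1739 0.09  ]
scene (172, 340) [0.4288 0.2895 0.09  ]
scene (160, 337) [0.4372 0.2979 0.09  ]
scene (184, 338) [0.4255 0.2791 0.09  ]
C1 tri [0.5257 0.1834 0.0848] C2 [0.4355 0.2885 0.0855]
```

play_rows --pt "0.2 -0.02 0" --pt "0.4 -0.04 0.1" --pt "0.55 -0.055 0.3" --pt "0.62 -0.055 0.45" --pt "0.62 -0.055 0.6" --pt "0.62 -0.055 0.6" --pt "0.62 -0.055 0.6" --pt "0.62 -0.055 0.6" --roll '[0,0,0,0,0,0,0,0]' --hand 60

```text
time: 10.55
eef_pos: [0.4371, 0.2899, 0.1678]
tool_rot: [0.0, 0.707, 0.707, 0.001]
contact_force: [0.3, 0.5, -1.0]
width: 0.051
```

```bash
python3 - <<'E'
from h import *
snap('f1',crop=(160,100,320,240),sc=2)
print((proj('wrist',[[.436,.2885,.09]])-[160,100])*2)
E
```

```text
f1 t 10.6 pos [0.4371 0.2899 0.1678] R [[0.001, 1.0, 0.002], [1.0, -0.001, 0.001], [0.001, 0.002, -1.0]] q [-0.2314  0.4263 -0.6056  1.8782  0.2999  0.9258 -0.9779] F [-0.257  -0.2845  0.1022] w 0.0511654627664905
[[303.0315 229.35  ]]
```

View pics/f1.png

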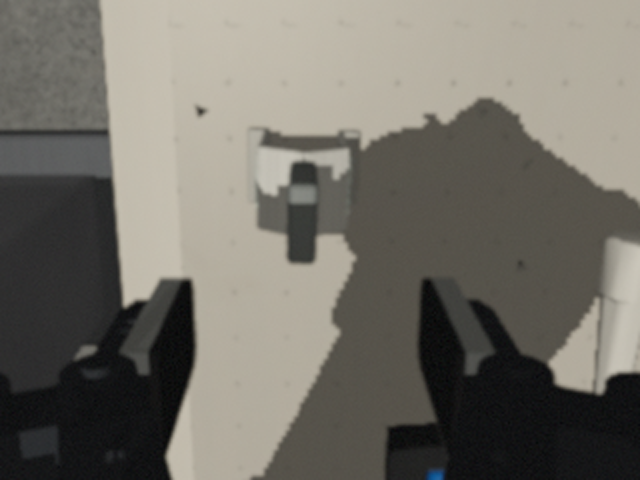

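```bash
python3 - <<'E'
from h import *
T=np.load('pics/f1.npy')
for p in [(303,167),(302,262),(302,214)]: print(pz('wrist',(p[0]/2+160,p[1]/2+100),.09,T))
E
```

```text
[0.4361 0.3092 0.09  ]
[0.4357 0.2772 0.09  ]
[0.4358 0.2937 0.09  ]
```

play_rows --pt "0.015 0 0.1" --pt "0.015 0 0.2" --pt "0.015 0 0.3" --pt "0.015 0 0.4" --pt "0.015 0 0.455" --pt "0.015 0 0.455" --pt "0.015 0 0.455" --pt "0.015 0 0.455" --roll '[0,0,0,0,0,0,0,0]'

```text
time: 11.6
eef_pos: [0.4367, 0.293, 0.0761]
tool_rot: [0.0, 0.707, 0.707, 0.001]
contact_force: [-0.0, 0.7, 0.6]
width: 0.0512
```

play_rows --pt "0 0 0" --pt "0 0 0" --pt "0 0 0" --pt "0 0 0" --pt "0 0 0" --pt "0 0 0" --pt "0 0 0" --pt "0 0 0" --roll '[0,0,0,0,0,0,0,0]' --hand 0

```text
time: 12.6
eef_pos: [0.4363, 0.2927, 0.0754]
tool_rot: [0.0, 0.707, 0.707, 0.0]
contact_force: [-1.1, -1.0, 5.7]
width: 0.0093
```

```bash
python3 - <<'E'
from h import *
snap('f2',crop=(160,100,320,240),sc=2)
E
```

```text
f2 t 12.65 pos [0.4363 0.2927 0.0754] R [[0.0, 1.0, 0.0], [1.0, -0.0, 0.0], [0.0, 0.0, -1.0]] q [-0.2976  0.5488 -0.5388  1.9618  0.4089  0.7389 -1.0792] F [-1.2488 -1.0263  6.0971] w 0.009411545052547887
```

View pics/f2.png

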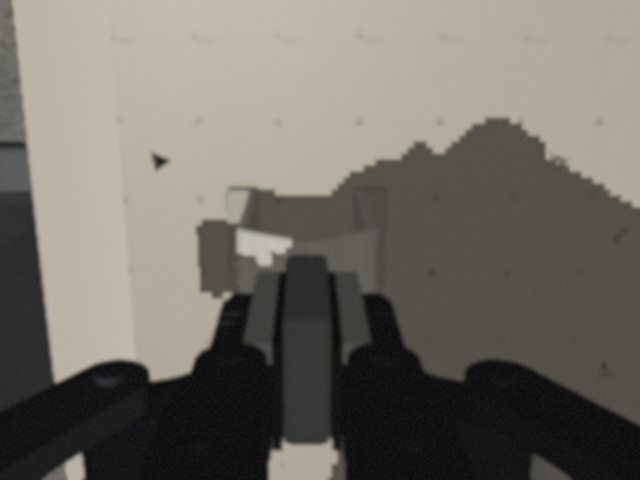

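play_rows --pt "0 0 -0.15" --pt "0 0 -0.35" --pt "0 0 -0.6" --pt "-0.1 0 -0.8" --pt "-0.3 0 -0.9" --pt "-0.5 0 -0.9" --pt "-0.7 0 -0.9" --pt "-0.9 0 -0.9" --roll '[0,0,0,0,0,0,0,0]'

```text
time: 13.65
eef_pos: [0.4359, 0.1112, 0.255]
tool_rot: [-0.0, 0.707, 0.707, -0.0]
contact_force: [-0.0, -0.4, -1.4]
width: 0.0092
```

play_rows --pt "-0.2 0 0" --pt "-0.4 0 0" --pt "-0.6 0 0" --pt "-0.8 0 0" --pt "-1.0 0 0" --pt "-1.0 0 0" --pt "-1.0 0 0" --pt "-1.0 0 0" --roll '[0,0,0,0,0,0,0,0]'

```text
time: 14.65
eef_pos: [0.4362, -0.0862, 0.2552]
tool_rot: [-0.0, 0.706, 0.708, 0.0]
contact_force: [-0.0, 0.9, -1.4]
width: 0.0094
```

play_rows --pt "-0.2 0 0" --pt "-0.4 0 0" --pt "-0.6 0 0" --pt "-0.8 0 0" --pt "-1.0 0 0" --pt "-1.0 0 0" --pt "-1.0 0 0" --pt "-1.0 0 0" --roll '[0,0,0,0,0,0,0,0]'

```text
time: 15.65
eef_pos: [0.4367, -0.2857, 0.2554]
tool_rot: [-0.0, 0.706, 0.708, 0.0]
contact_force: [-0.3, -0.1, -1.5]
width: 0.0092
```

```bash
python3 - <<'E'
from h import *
snap('g1')
E
```

```text
g1 t 15.7 pos [ 0.4367 -0.2857  0.2554] R [[-0.002, 1.0, 0.0], [1.0, 0.002, 0.0], [0.0, 0.0, -1.0]] q [ 0.7336  0.2831 -0.3223  1.787   0.0998  1.0873  0.3789] F [ 0.565   0.0413 -1.0731] w 0.009083883161768062
```

View pics/g1.png

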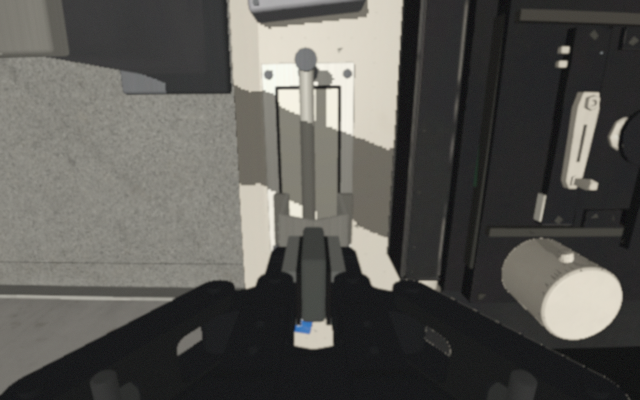

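```bash
python3 - <<'E'
from h import *
im=cv2.imread('pics/g1_raw.png')
cv2.imwrite('pics/g1b.png',cv2.resize(im[40:260,230:390],None,fx=2.7,fy=2.7,interpolation=cv2.INTER_CUBIC))
E
```

```text
(no output)
```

View pics/g1b.png

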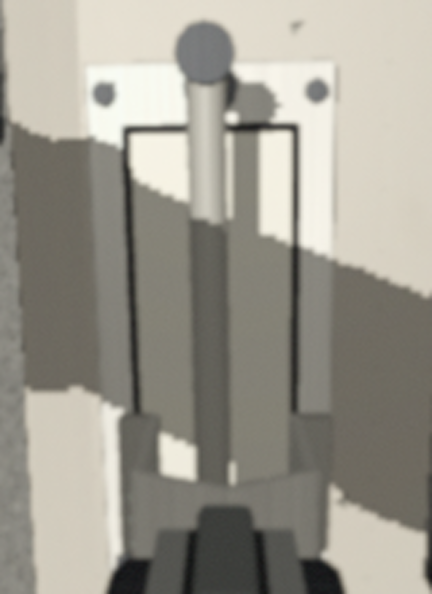

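```bash
python3 - <<'E'
from h import *
T=np.load('pics/g1.npy'); f=lambda x,y:(x/2.7+230,y/2.7+40)
print(pz('wrist',f(204,52),.11,T),pz('wrist',f(207.5,150),.102,T),pz('wrist',f(213.5,450),.102,T))
# carrier feet midpoint in hand: feet end visible at cols (120..158)/(290..331) rows ~412
fz=T[2,3]-.0754
for p in [(120,415),(331,415)]: print(pz('wrist',f(*p),fz,T))
print(pz('wrist',f(225,507),T[2,3]+.0145,T))
E
```

```text
[ 0.4305 -0.1844  0.11  ] [ 0.4313 -0.211   0.102 ] [ 0.433  -0.3049  0.102 ]
[ 0.4122 -0.2726  0.18  ]
[ 0.4614 -0.2724  0.18  ]
[ 0.4367 -0.2615  0.2699]
```

play_rows --pt "-0.1 -0.0175 0" --pt "-0.2 -0.0175 0" --pt "-0.2 -0.0175 0" --pt "-0.2 -0.0175 0.15" --pt "-0.2 -0.0175 0.3" --pt "-0.2 -0.0175 0.45" --pt "-0.2 -0.0175 0.55" --pt "-0.2 -0.0175 0.55" --roll '[-0.01,-0.01,-0.01,-0.01,-0.01,-0.01,-0.01,-0.01]'

```text
time: 16.7
eef_pos: [0.4321, -0.3261, 0.1441]
tool_rot: [-0.002, 0.701, 0.713, -0.0]
contact_force: [-0.2, -0.6, -0.5]
width: 0.0092
```

```bash
python3 - <<'E'
from h import *
snap('g2')
E
```

```text
g2 t 16.75 pos [ 0.4321 -0.3261  0.1441] R [[-0.016, 1.0, -0.002], [1.0, 0.016, 0.002], [0.002, -0.002, -1.0]] q [ 0.7638  0.4302 -0.2883  1.8758  0.1567  0.8585  0.4136] F [ 0.8288  0.1471 -1.7463] w 0.009047179987468375
```

View pics/g2.png

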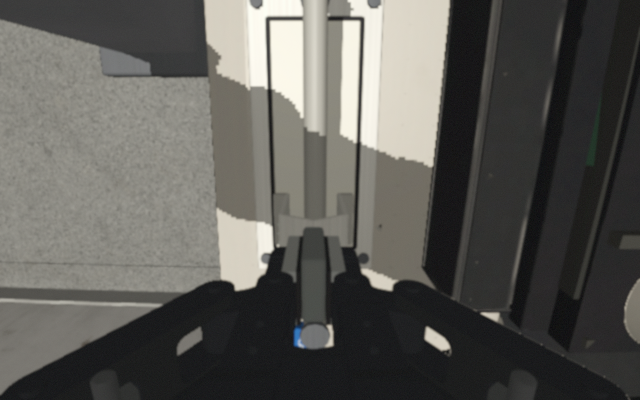

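play_rows --pt "0 0 0.02" --pt "0 0 0.04" --pt "0 0 0.06" --pt "0 0 0.065" --pt "0 0 0.065" --pt "0 0 0.065" --pt "0 0 0.065" --pt "0 0 0.065" --roll '[0,0,0,0,0,0,0,0]'

```text
time: 17.75
eef_pos: [0.4328, -0.3273, 0.1324]
tool_rot: [0.0, 0.702, 0.713, 0.0]
contact_force: [-0.4, 0.3, -0.6]
width: 0.0093
```

play_rows --pt "0 0 0" --pt "0 0 0" --pt "0 0 0" --pt "0 0 0" --pt "0 0 0" --pt "0 0 0" --pt "0 0 0" --pt "0 0 0" --roll '[0,0,0,0,0,0,0,0]' --hand 35

```text
time: 18.75
eef_pos: [0.4327, -0.3273, 0.1323]
tool_rot: [0.0, 0.702, 0.713, 0.0]
contact_force: [-0.0, 0.3, -0.9]
width: 0.0297
```

play_rows --pt "0 0 -0.05" --pt "0 0 -0.1" --pt "0 0 -0.2" --pt "0 0 -0.35" --pt "0 0 -0.5" --pt "0 0 -0.6" --pt "0 0 -0.6" --pt "0 0 -0.6" --roll '[0,0,0,0,0,0,0,0]'

```text
time: 19.75
eef_pos: [0.4324, -0.3272, 0.252]
tool_rot: [-0.0, 0.702, 0.713, -0.0]
contact_force: [-0.3, -0.3, 0.3]
width: 0.0301
```

```bash
python3 - <<'E'
from h import *
snap('g3')
snap('g4','side',crop=(150,140,180,140),sc=4.4)
E
```

```text
g3 t 19.8 pos [ 0.4324 -0.3272  0.252 ] R [[-0.016, 1.0, -0.0], [1.0, 0.016, 0.0], [0.0, -0.0, -1.0]] q [ 0.7837  0.318  -0.3041  1.7466  0.1055  1.094   0.4609] F [0.3794 0.8226 0.5245] w 0.030203842021611797
g4 t 19.85 pos [ 0.4322 -0.3271  0.2517] R [[-0.016, 1.0, -0.001], [1.0, 0.016, 0.001], [0.001, -0.001, -1.0]] q [ 0.7836  0.3184 -0.3041  1.7466  0.1055  1.094   0.4609] F [ 0.1236 -0.1453 -0.9094] w 0.030021055193977277
```

View pics/g3.png

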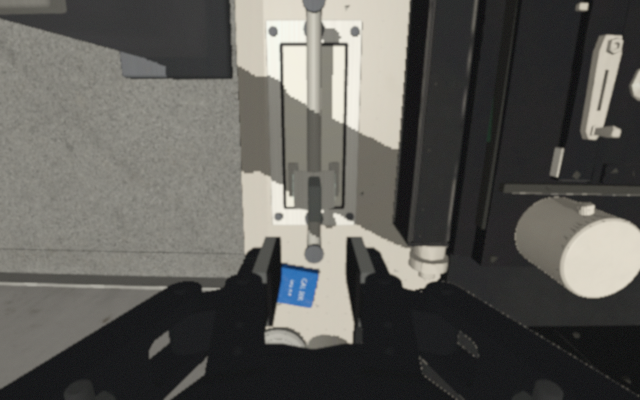

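View pics/g4.png

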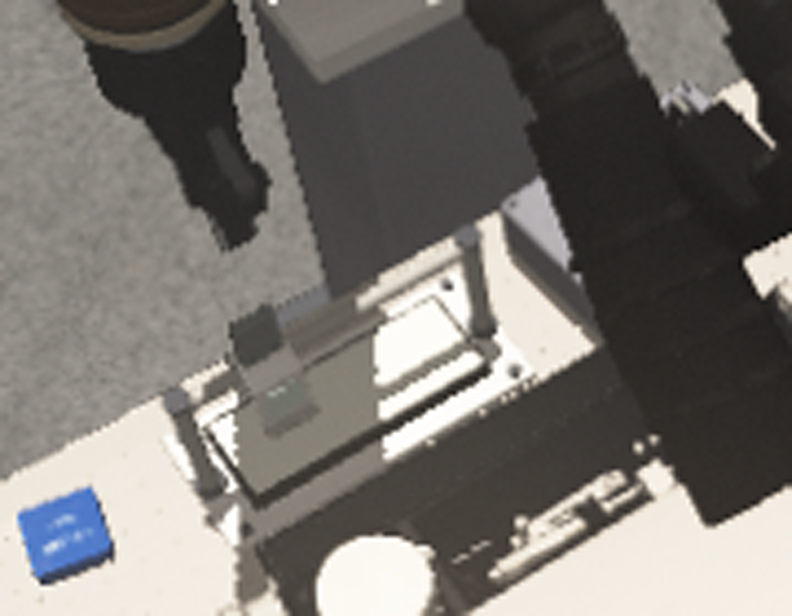

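```bash
python3 - <<'E'
from h import *
snap('h1','scene')
im=cv2.imread('pics/h1_raw.png')
cv2.imwrite('pics/h1b.png',cv2.resize(im[170:320,160:340],None,fx=4,fy=4,interpolation=cv2.INTER_CUBIC))
E
```

```text
h1 t 19.9 pos [ 0.4322 -0.327   0.2515] R [[-0.016, 1.0, -0.001], [1.0, 0.016, 0.001], [0.001, -0.001, -1.0]] q [ 0.7836  0.3184 -0.3041  1.7465  0.1055  1.0941  0.4609] F [-0.1384 -0.3432 -0.2691] w 0.03008054072520454
```

View pics/h1b.png

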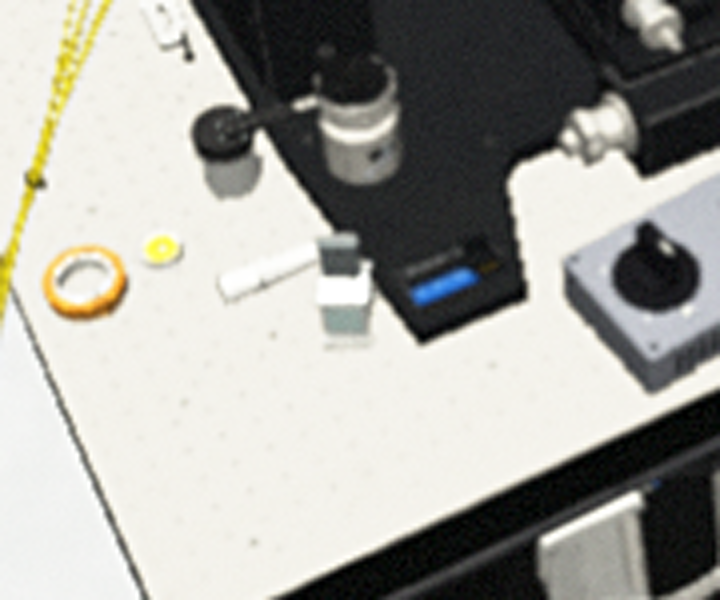

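View pics/h1.png

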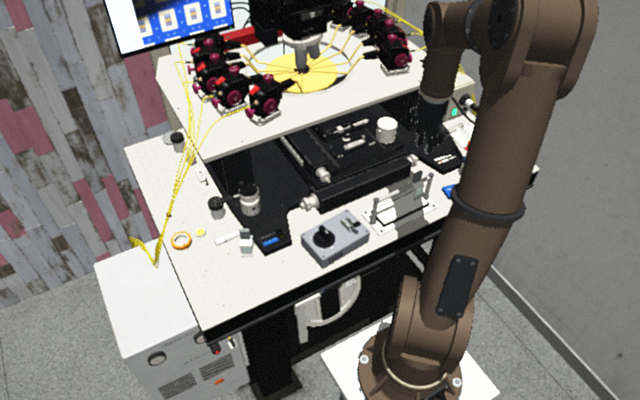

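play_rows --pt "0.2 0 -0.05" --pt "0.4 0 -0.1" --pt "0.6 0 -0.1" --pt "0.8 0 -0.1" --pt "1.0 0 -0.1" --pt "1.0 0 -0.1" --pt "1.0 0 -0.1" --pt "1.0 0 -0.1" --roll '[0,0,0,0,0,0,0,0]' --hand 60

```text
time: 20.9
eef_pos: [0.4295, -0.1285, 0.272]
tool_rot: [-0.0, 0.702, 0.712, -0.0]
contact_force: [0.5, 0.3, 0.2]
width: 0.0513
```

play_rows --pt "0.2 0 0" --pt "0.4 0 0" --pt "0.6 0 0" --pt "0.8 0 0" --pt "1.0 0 0" --pt "1.0 0 0" --pt "1.0 0 0" --pt "1.0 0 0" --roll '[0,0.1,0.2,0.3,0.38,0.38,0.38,0.38]'

```text
time: 21.9
eef_pos: [0.4266, 0.0712, 0.2721]
tool_rot: [0.0, 0.88, 0.474, -0.0]
contact_force: [0.2, -0.3, 0.1]
width: 0.0515
```

```bash
python3 - <<'E'
from h import *
snap('i1')
T=np.load('pics/i1.npy')
d=np.array([.5245,.185,.2])-T[:3,3]; print(T[:3,:3].T@d/.2)
print(pz('wrist',(490,215),.08,np.load('pics/e1.npy')))
E
```

```text
i1 t 21.95 pos [0.4266 0.0712 0.2721] R [[0.55, 0.835, -0.0], [0.835, -0.55, -0.0], [-0.001, -0.0, -1.0]] q [ 0.202   0.1399 -0.5434  1.9363  0.0818  1.087  -0.9581] F [-0.4533 -0.7806  0.3433] w 0.05135581019277266
[0.7448 0.0953 0.3603]
[0.6355 0.1196 0.08  ]
```

View pics/i1.png

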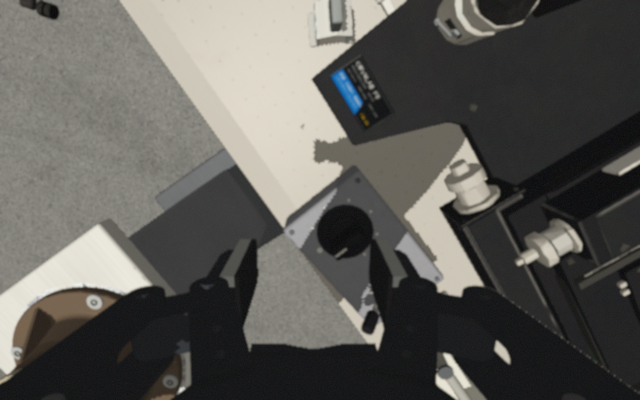

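play_rows --pt "0.2 0.03 0" --pt "0.4 0.06 0" --pt "0.6 0.09 0.1" --pt "0.74 0.095 0.2" --pt "0.74 0.095 0.35" --pt "0.74 0.095 0.5" --pt "0.74 0.095 0.5" --pt "0.74 0.095 0.5" --roll '[0,0,0,0,0,0,0,0]'

```text
time: 22.95
eef_pos: [0.5243, 0.1857, 0.1734]
tool_rot: [0.0, 0.88, 0.475, 0.001]
contact_force: [-0.5, -0.0, 0.5]
width: 0.0512
```

```bash
python3 - <<'E'
from h import *
snap('i2',crop=(160,100,320,240),sc=2)
print((proj('wrist',[[.5245,.185,.09]])-[160,100])*2)
E
```

```text
i2 t 23.0 pos [0.5243 0.1857 0.1734] R [[0.55, 0.835, 0.001], [0.835, -0.55, 0.0], [0.001, 0.001, -1.0]] q [-0.0449  0.4538 -0.5365  1.7992  0.2772  0.9618 -1.2786] F [-0.4007 -0.0088  0.0466] w 0.05135484615990133
[[307.0405 221.989 ]]
```

View pics/i2.png

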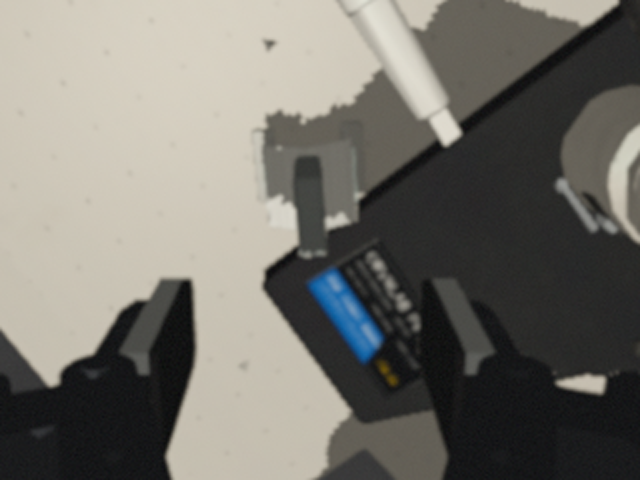

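```bash
python3 - <<'E'
from h import *
T=np.load('pics/i2.npy')
f=lambda x,y:(x/2+160,y/2+100)
a=pz('wrist',f(307,163),.09,T);b=pz('wrist',f(314,252),.09,T);c=(a+b)/2;print(a,b,c,np.linalg.norm(a-b),np.degrees(np.arctan2(*(a-b)[:2][::-1])),np.degrees(np.arctan2(T[1,0],T[0,0])))
print(T[:3,:3].T@(np.array([*c[:2],.0755])-T[:3,3])/.2)
E
```

```text
[0.5353 0.2016 0.09  ] [0.5204 0.1747 0.09  ] [0.5279 0.1882 0.09  ] 0.03070000118249462 61.07149350882512 56.65507530835159
[0.0197 0.008  0.4893]
```

play_rows --pt "0.015 0.008 0.05" --pt "0.015 0.008 0.15" --pt "0.015 0.008 0.25" --pt "0.015 0.008 0.35" --pt "0.015 0.008 0.43" --pt "0.015 0.008 0.485" --pt "0.015 0.008 0.485" --pt "0.015 0.008 0.485" --roll '[-0.05,-0.05,-0.05,-0.05,-0.05,-0.05,-0.05,-0.05]'

```text
time: 24.0
eef_pos: [0.527, 0.1878, 0.0759]
tool_rot: [0.0, 0.861, 0.509, 0.0]
contact_force: [-0.3, -0.3, 0.8]
width: 0.0509
```

play_rows --pt "0 0 0" --pt "0 0 0" --pt "0 0 0" --pt "0 0 0" --pt "0 0 0" --pt "0 0 0" --pt "0 0 0" --pt "0 0 0" --roll '[0,0,0,0,0,0,0,0]' --hand 0

```text
time: 25.0
eef_pos: [0.5269, 0.1877, 0.0757]
tool_rot: [0.0, 0.861, 0.509, 0.0]
contact_force: [-0.9, -0.5, 6.1]
width: 0.0093
```

```bash
python3 - <<'E'
from h import *
snap('i3',crop=(160,100,320,240),sc=2)
E
```

```text
i3 t 25.05 pos [0.5269 0.1877 0.0757] R [[0.482, 0.876, 0.001], [0.876, -0.482, 0.0], [0.001, 0.001, -1.0]] q [-0.0842  0.5819 -0.4964  1.8815  0.3847  0.7726 -1.2938] F [-0.0902 -0.6809  5.641 ] w 0.009577386389342803
```

View pics/i3.png

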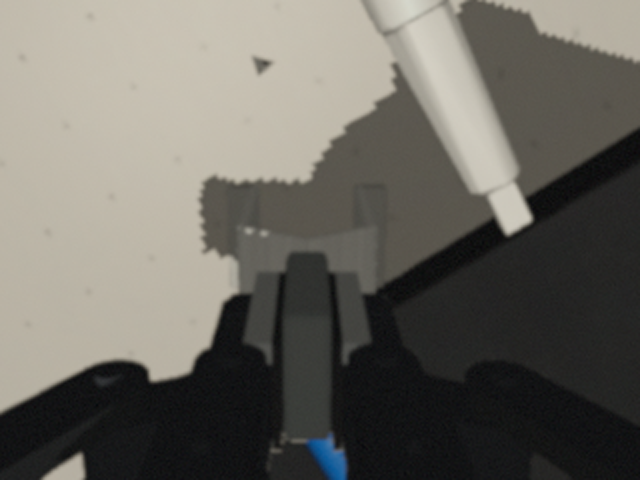

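play_rows --pt "0 0 -0.15" --pt "0 0 -0.35" --pt "0 0 -0.55" --pt "0 0 -0.75" --pt "0 0 -0.9" --pt "0 0 -0.9" --pt "0 0 -0.9" --pt "0 0 -0.9" --roll '[0,0,0,0,-0.11,-0.22,-0.33,-0.33]'

```text
time: 26.05
eef_pos: [0.5263, 0.1872, 0.2548]
tool_rot: [-0.0, 0.702, 0.712, -0.0]
contact_force: [0.5, -0.3, -1.2]
width: 0.0092
```

play_rows --pt "-0.2 -0.1 0" --pt "-0.4 -0.2 0" --pt "-0.6 -0.3 0" --pt "-0.8 -0.4 0" --pt "-1.0 -0.47 0" --pt "-1.0 -0.47 0" --pt "-1.0 -0.47 0" --pt "-1.0 -0.47 0" --roll '[0,0,0,0,0,0,0,0]'

```text
time: 27.05
eef_pos: [0.436, -0.0127, 0.2553]
tool_rot: [-0.0, 0.701, 0.713, 0.0]
contact_force: [-0.7, 0.5, -0.7]
width: 0.0094
```

play_rows --pt "-0.2 0 0" --pt "-0.4 0 0" --pt "-0.6 0 0" --pt "-0.8 0 0" --pt "-1.0 0 0" --pt "-1.0 0 0" --pt "-1.0 0 0" --pt "-1.0 0 0" --roll '[0,0,0,0,0,0,0,0]'

```text
time: 28.05
eef_pos: [0.4392, -0.2123, 0.2553]
tool_rot: [-0.0, 0.701, 0.713, 0.0]
contact_force: [-0.4, 0.5, -1.5]
width: 0.0093
```

```bash
python3 - <<'E'
from h import *
snap('j1')
T=np.load('pics/j1.npy');print(T[:3,:3].T@(np.array([.4322,-.245,T[2,3]])-T[:3,3])/.2)
E
```

```text
j1 t 28.1 pos [ 0.4392 -0.2123  0.2553] R [[-0.018, 1.0, 0.0], [1.0, 0.018, 0.0], [0.0, 0.0, -1.0]] q [ 0.7943  0.2562 -0.5504  1.848   0.1507  1.0785  0.2048] F [ 0.8405 -0.4746 -1.4908] w 0.009274917092426395
[-0.1628 -0.0381 -0.0001]
```

View pics/j1.png

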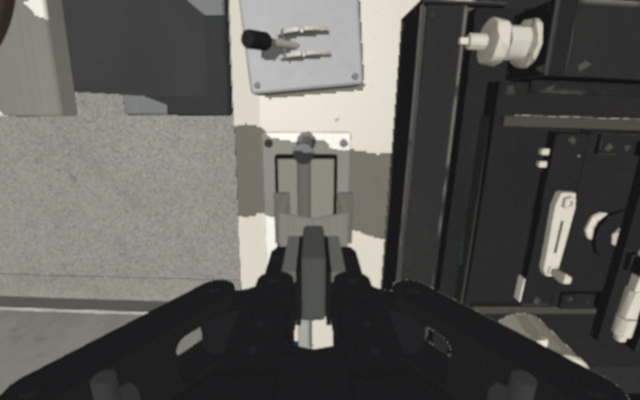

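play_rows --pt "-0.1 -0.02 0" --pt "-0.163 -0.038 0" --pt "-0.163 -0.038 0" --pt "-0.163 -0.038 0.15" --pt "-0.163 -0.038 0.3" --pt "-0.163 -0.038 0.45" --pt "-0.163 -0.038 0.55" --pt "-0.163 -0.038 0.55" --roll '[0,0,0,0,0,0,0,0]'

```text
time: 29.1
eef_pos: [0.4311, -0.2454, 0.1443]
tool_rot: [-0.001, 0.701, 0.713, -0.0]
contact_force: [-0.1, 0.9, -0.3]
width: 0.009
```

```bash
python3 - <<'E'
from h import *
snap('j2')
E
```

```text
j2 t 29.15 pos [ 0.4311 -0.2454  0.1443] R [[-0.017, 1.0, -0.002], [1.0, 0.017, 0.002], [0.002, -0.002, -1.0]] q [ 0.797   0.3953 -0.498   1.9692  0.2493  0.8375  0.1794] F [ 0.2524  0.2511 -1.7323] w 0.009635958802580148
```

View pics/j2.png

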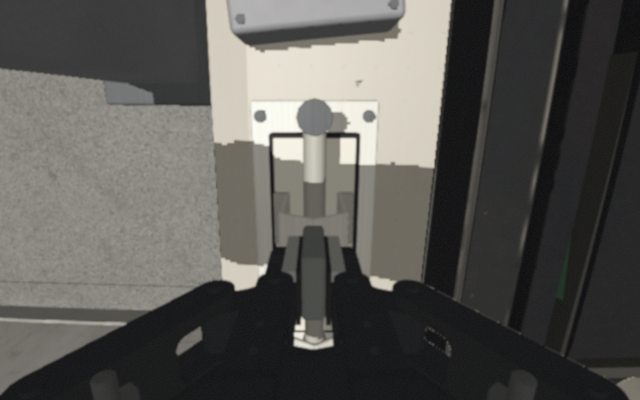

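play_rows --pt "0 0 0.02" --pt "0 0 0.04" --pt "0 0 0.06" --pt "0 0 0.065" --pt "0 0 0.065" --pt "0 0 0.065" --pt "0 0 0.065" --pt "0 0 0.065" --roll '[0,0,0,0,0,0,0,0]'

```text
time: 30.15
eef_pos: [0.4318, -0.2466, 0.1324]
tool_rot: [0.0, 0.702, 0.713, 0.0]
contact_force: [-0.2, -0.4, -2.0]
width: 0.0093
```

play_rows --pt "0 0 0" --pt "0 0 0" --pt "0 0 0" --pt "0 0 0" --pt "0 0 0" --pt "0 0 0" --pt "0 0 0" --pt "0 0 0" --roll '[0,0,0,0,0,0,0,0]' --hand 35

```text
time: 31.15
eef_pos: [0.4317, -0.2466, 0.1323]
tool_rot: [0.0, 0.702, 0.713, 0.0]
contact_force: [-0.2, -0.6, -0.3]
width: 0.03
```

play_rows --pt "0 0 -0.05" --pt "0 0 -0.1" --pt "0 0 -0.2" --pt "0 0 -0.35" --pt "0 0 -0.5" --pt "0 0 -0.6" --pt "0 0 -0.6" --pt "0 0 -0.6" --roll '[0,0,0,0,0,0,0,0]'

```text
time: 32.15
eef_pos: [0.4314, -0.2465, 0.2521]
tool_rot: [-0.0, 0.702, 0.713, -0.0]
contact_force: [0.1, -0.2, 0.3]
width: 0.0298
```

```bash
python3 - <<'E'
from h import *
snap('k1')
snap('k2','side',crop=(150,140,180,140),sc=4.4)
snap('k3','scene',crop=(160,150,280,200),sc=2.8)
E
```

```text
k1 t 32.2 pos [ 0.4314 -0.2465  0.2521] R [[-0.016, 1.0, -0.0], [1.0, 0.016, -0.0], [-0.0, -0.0, -1.0]] q [ 0.8442  0.2729 -0.5328  1.8345  0.1561  1.0766  0.2686] F [0.106  0.8857 0.4546] w 0.029653896518427345
k2 t 32.25 pos [ 0.4313 -0.2465  0.2517] R [[-0.016, 1.0, -0.001], [1.0, 0.016, 0.0], [0.0, -0.001, -1.0]] q [ 0.8441  0.2732 -0.5328  1.8346  0.1561  1.0766  0.2687] F [ 0.287   0.74   -0.0714] w 0.029352117735350437
k3 t 32.3 pos [ 0.4312 -0.2464  0.2516] R [[-0.016, 1.0, -0.001], [1.0, 0.016, 0.001], [0.001, -0.001, -1.0]] q [ 0.8441  0.2733 -0.5328  1.8344  0.156   1.0767  0.2687] F [ 0.1973  0.5161 -0.3304] w 0.0299289271755686
```

View pics/k1.png

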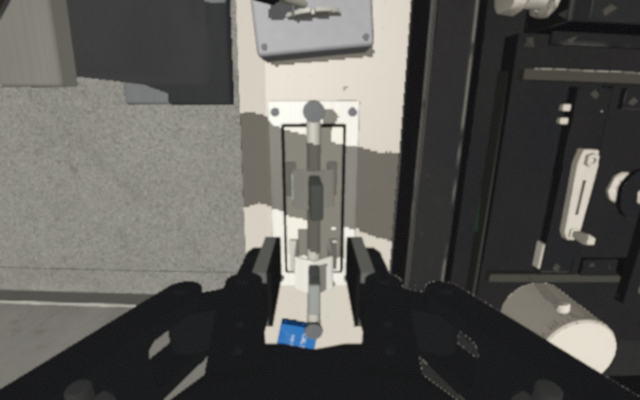

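View pics/k2.png

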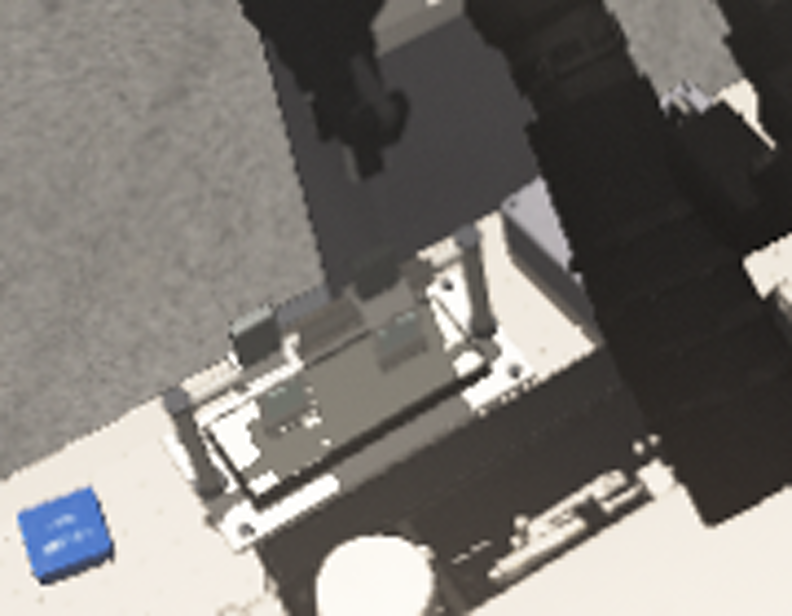

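View pics/k3.png

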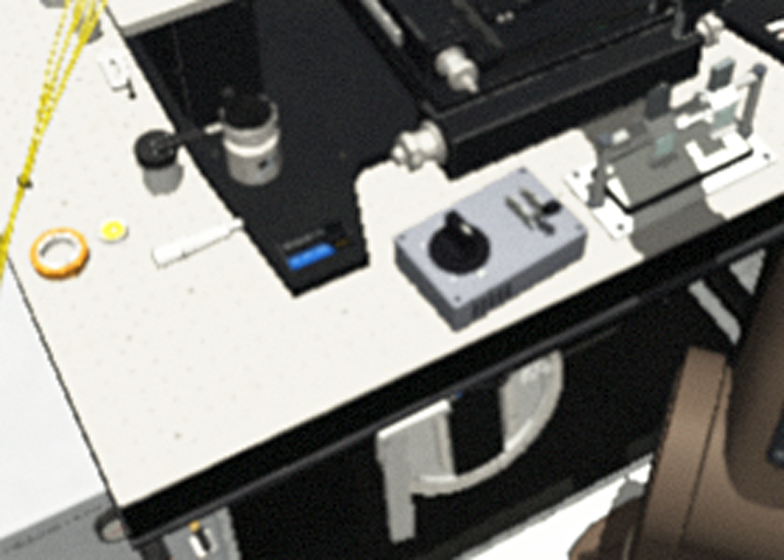

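play_rows --pt "0.1 -0.02 0" --pt "0.25 -0.05 0" --pt "0.45 -0.1 0" --pt "0.6 -0.14 0" --pt "0.77 -0.18 0" --pt "0.77 -0.18 0" --pt "0.77 -0.18 0.1" --pt "0.77 -0.18 0.2" --roll '[0.11,0.22,0.33,0.44,0.55,0.66,0.77,0.88]' --hand 50

```text
time: 33.3
eef_pos: [0.3932, -0.0931, 0.2115]
tool_rot: [0.0, 0.995, 0.099, -0.0]
contact_force: [0.2, -0.3, 0.5]
width: 0.0428
```

```bash
python3 - <<'E'
from h import *
snap('l1')
print(proj('wrist',[[.392,-.093,.093],[.4283,-.0887,.104]]))
E
```

```text
l1 t 33.35 pos [ 0.3932 -0.0931  0.2115] R [[0.98, 0.197, -0.0], [0.197, -0.98, -0.0], [-0.0, -0.0, -1.0]] q [ 0.5278  0.1532 -0.4727  2.0922  0.0866  0.9183 -1.3744] F [-1.3955  0.5362 -1.7199] w 0.04256845681994218
[[312.906  196.266 ]
 [316.6081 150.0805]]
```

View pics/l1.png

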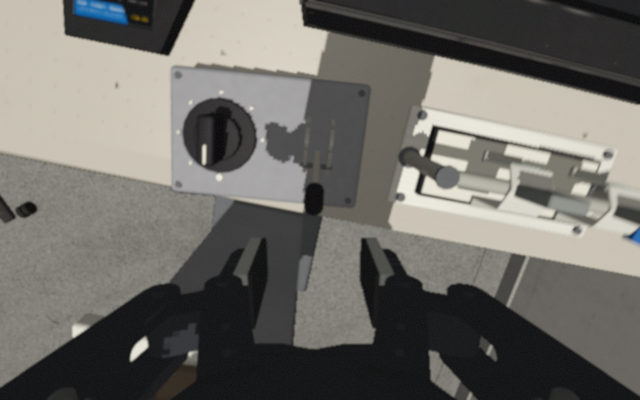

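play_rows --pt "0 0 0.1" --pt "0 0 0.2" --pt "0 0 0.3" --pt "0 0 0.4" --pt "0 0 0.5" --pt "0 0 0.6" --pt "0 0 0.6" --pt "0 0 0.6" --roll '[-0.05,-0.05,-0.05,-0.05,-0.05,-0.05,-0.05,-0.05]'

```text
time: 34.35
eef_pos: [0.3936, -0.0931, 0.0928]
tool_rot: [-0.0, 0.99, 0.142, 0.0]
contact_force: [-0.1, -0.7, 0.4]
width: 0.0428
```

play_rows --pt "0 0 0" --pt "0 0 0" --pt "0 0 0" --pt "0 0 0" --pt "0 0 0" --pt "0 0 0" --pt "0 0 0" --pt "0 0 0" --roll '[0,0,0,0,0,0,0,0]' --hand 0 --squeeze 20

```text
time: 35.35
eef_pos: [0.3935, -0.0934, 0.0927]
tool_rot: [0.0, 0.99, 0.141, 0.0]
contact_force: [-1.6, 0.3, 5.5]
width: 0.0152
```

```bash
python3 - <<'E'
from h import *
snap('l2')
E
```

```text
l2 t 35.4 pos [ 0.3935 -0.0934  0.0927] R [[0.96, 0.279, 0.0], [0.279, -0.96, -0.0], [0.0, 0.001, -1.0]] q [ 0.4562  0.3422 -0.4324  2.2329  0.2489  0.61   -1.4476] F [-2.6114 -0.842   6.9507] w 0.01550526698718837
```

View pics/l2.png

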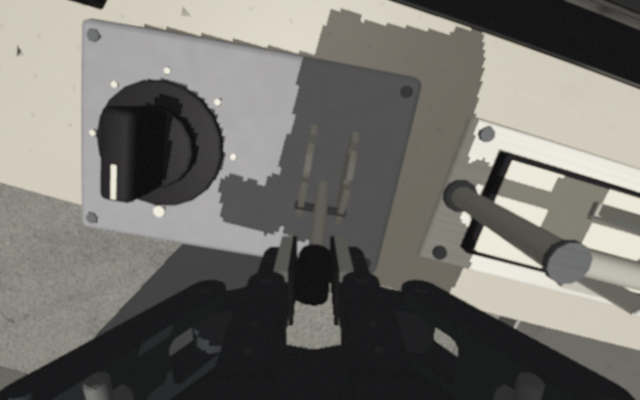

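play_rows --pt "0.02 0.003 -0.012" --pt "0.041 0.007 -0.024" --pt "0.063 0.011 -0.034" --pt "0.085 0.015 -0.042" --pt "0.131 0.022 -0.053" --pt "0.155 0.026 -0.056" --pt "0.178 0.03 -0.056" --pt "0.178 0.03 -0.056" --roll '[0.02,0.04,0.06,0.08,0.1,0.1,0.1,0.1]'

```text
time: 36.4
eef_pos: [0.4309, -0.0892, 0.1039]
tool_rot: [0.0, 0.998, 0.063, 0.001]
contact_force: [1.4, -5.0, -0.7]
width: 0.0141
```

```bash
python3 - <<'E'
from h import *
snap('l3')
E
```

```text
l3 t 36.45 pos [ 0.4309 -0.0892  0.1039] R [[0.992, 0.125, 0.003], [0.125, -0.992, -0.0], [0.003, 0.001, -1.0]] q [ 0.4001  0.3623 -0.3932  2.1479  0.2217  0.6662 -1.59  ] F [ 1.257  -4.5633 -0.9937] w 0.014044152830640921
```

View pics/l3.png

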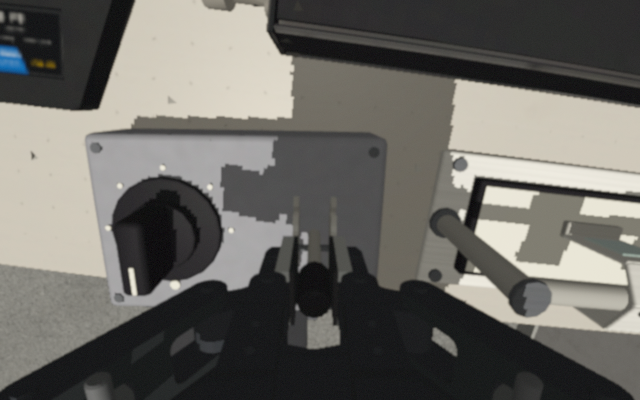

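play_rows --pt "0 0 0" --pt "0 0 0" --pt "0 0 0" --pt "0 0 0" --pt "0 0 0" --pt "0 0 0" --pt "0 0 0" --pt "0 0 0" --roll '[0,0,0,0,0,0,0,0]' --hand 45

```text
time: 37.45
eef_pos: [0.4292, -0.089, 0.1035]
tool_rot: [-0.0, 0.998, 0.063, -0.0]
contact_force: [0.1, -0.4, -0.4]
width: 0.0385
```

play_rows --pt "0 0 -0.1" --pt "0 0 -0.2" --pt "0 0 -0.35" --pt "0 0 -0.5" --pt "0 0 -0.65" --pt "0 0 -0.7" --pt "0 0 -0.7" --pt "0 0 -0.7" --roll '[0,0,0,0,0,0,0,0]'

```text
time: 38.45
eef_pos: [0.4285, -0.089, 0.2424]
tool_rot: [-0.0, 0.998, 0.063, -0.001]
contact_force: [-0.0, -0.1, -0.2]
width: 0.0384
```

```bash
python3 - <<'E'
from h import *
snap('m1')
snap('m2','side',crop=(120,120,230,170),sc=3.4)
snap('m3','scene',crop=(280,150,200,140),sc=4)
print(proj('wrist',[[.4283,-.0887,.116],[.4283,-.0887,.04]],np.load('pics/m1.npy')))
E
```

```text
m1 t 38.5 pos [ 0.4285 -0.089   0.2424] R [[0.992, 0.125, -0.002], [0.125, -0.992, 0.0], [-0.002, -0.001, -1.0]] q [ 0.4725  0.1691 -0.4411  1.977   0.0843  1.015  -1.4529] F [ 0.0065 -0.4913  0.5634] w 0.03843201359152343
m2 t 38.55 pos [ 0.4286 -0.089   0.2424] R [[0.992, 0.125, -0.002], [0.125, -0.992, 0.0], [-0.002, -0.001, -1.0]] q [ 0.4725  0.169  -0.4411  1.9767  0.0842  1.0152 -1.4528] F [ 0.1865 -0.9758 -0.2132] w 0.03850112911425746
m3 t 38.6 pos [ 0.4286 -0.0889  0.2425] R [[0.992, 0.125, -0.002], [0.125, -0.992, 0.0], [-0.002, -0.001, -1.0]] q [ 0.4725  0.169  -0.4411  1.9765  0.0842  1.0153 -1.4527] F [-0.2946 -0.2173  0.2975] w 0.03849952527794311
[[312.2481 193.6353]
 [312.5061 174.1983]]
```

View pics/m1.png

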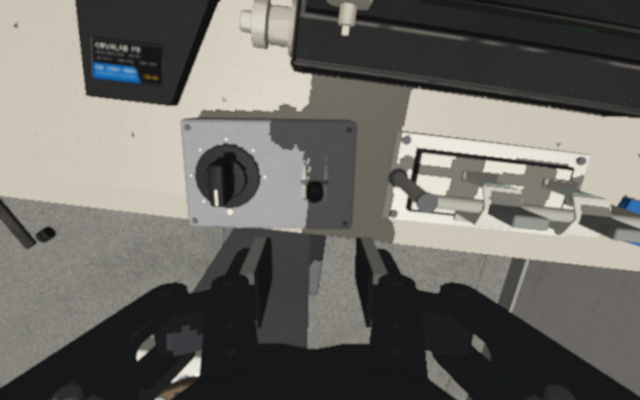

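View pics/m2.png

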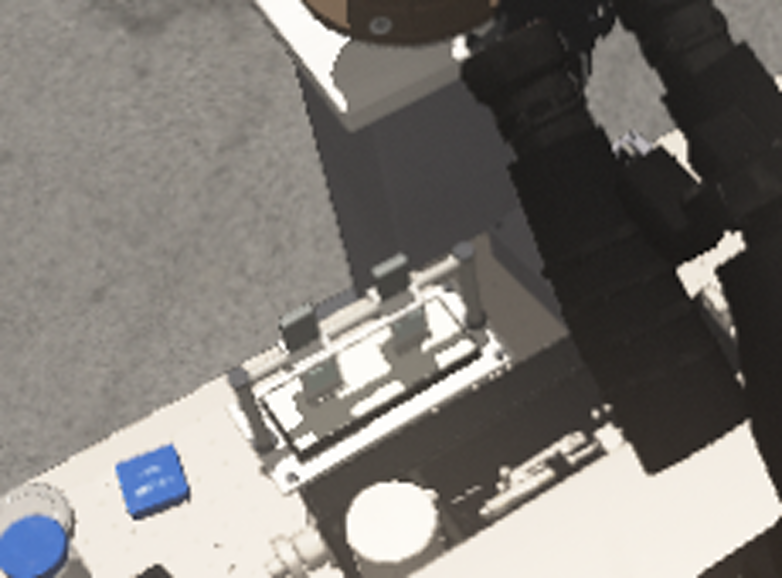

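View pics/m3.png

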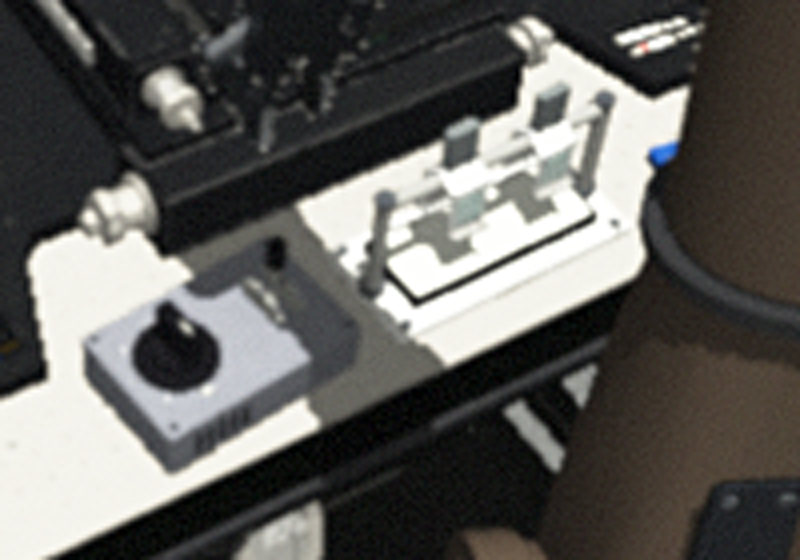

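```bash
python3 - <<'E'
from h import *
im=cv2.imread('pics/m1_raw.png')
cv2.imwrite('pics/m1b.png',cv2.resize(im[110:240,175:365],None,fx=4.2,fy=4.2,interpolation=cv2.INTER_CUBIC))
E
```

```text
(no output)
```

View pics/m1b.png

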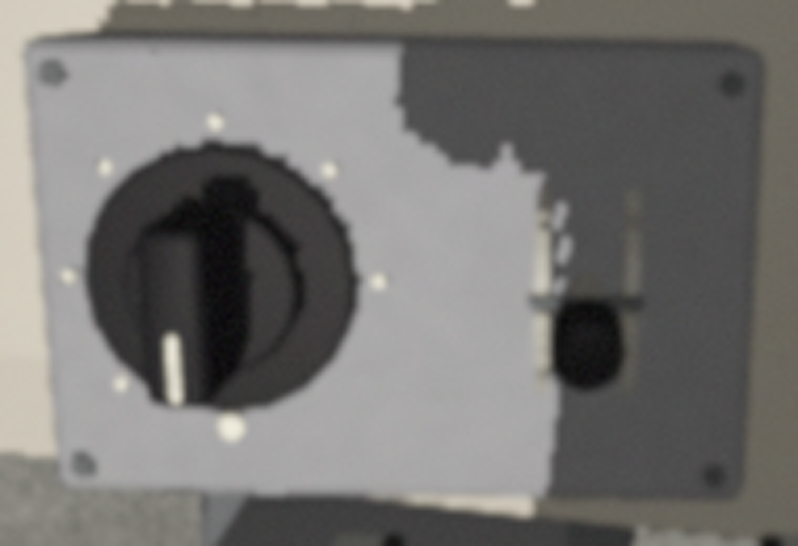

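```bash
python3 - <<'E'
from h import *
T=np.load('pics/m1.npy'); f=lambda x,y:(x/4.2+175,y/4.2+110)
ang=lambda d:np.degrees(np.arctan2(d[1],d[0]))
a=pz('wrist',f(169,334),.094,T);b=pz('wrist',f(177,404),.094,T);print('line',ang(b-a),a,b)
s=[pz('wrist',f(*p),.05,T) for p in [(52,73),(732,84),(713,475),(83,464)]]
print('screws',[ang(s[3]-s[0]),ang(s[2]-s[1]),ang(s[0]-s[1])-90+180,ang(s[3]-s[2])+90])
o=pz('wrist',f(231,428),.05,T);t=pz('wrist',f(214,122),.05,T);print('dots',ang(o-t))
# bar edges
for e in [((143,240),(152,395)),((195,240),(203,395))]:
  a=pz('wrist',f(*e[0]),.094,T);b=pz('wrist',f(*e[1]),.094,T);print(ang(b-a))
k=pz('wrist',f(587,345),.11,T);print('lever top',k)
c=(pz('wrist',f(231,428),.05,T)+t)/2;print(c)
E
```

```text
line -170.94608489510355 [ 0.4157 -0.0065  0.094 ] [ 0.4009 -0.0089  0.094 ]
screws [np.float64(-173.8607637382698), np.float64(-173.98670091486787), np.float64(186.18522432574153), np.float64(186.19936456272137)]
dots -173.53987462075958
-174.27025357588124
-174.07066521633305
lever top [ 0.4282 -0.0907  0.11  ]
[ 0.4177 -0.0064  0.05  ]
```

```bash
python3 - <<'E'
from h import *
print(manip.job_done()); print(manip.read_state()['time'])
E
```

```text
the job is handed in; nothing more can be done
None
the job is handed in; nothing more can be done
```

I turned the dimmer to off, then hung both carriers over the bar, then set the lever to the middle notch. I handed the job in at about 38.6 s; it reports no verdict.

- **Dimmer:** one grasp was enough, turning about 123° until the wrist torque rose at the stop. In the last picture the grip bar's edges lie within about 0.4° of the off direction. The short white line reads 3° past it, in the direction beyond the stop, and is the noisier measure.
- **Carriers:** I found only two on the table, and the last pictures show none left there. Both sit upright astride the bar between the posts, at world y of about -0.327 and -0.247 m (bar middle about -0.284 m).
- **Lever:** I pinched it and moved it along its arc to upright. Its top measures within about 2 mm of where upright should put it.
- **Bystanders:** I didn't touch any of them. They look unmoved in the pictures, though I didn't measure their positions.
- **Slip:** I rolled the gripper about 10° the wrong way before gripping the lever, and corrected it during the throw with no visible effect.

The gripper was raised clear of everything at the end.

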